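Find the worn flip-mount bearing by its play and mark it

TASK

One of the three bearings in the inspection fixture is worn. Rock the ball-topped levers gently towards the robot and away again, never overbending their springy stems, to feel which one has clearly too much play; leave that lever leaning away from the robot at the end of its play. Then set the black dust cap flat and centred on the round raised seat in front of it as the reject mark, disturbing nothing else.

Things in the scene. Friction and masses are not known exactly. Their poses are not given: they have to be found in the camera images.
- fixture: Fixed aluminium base plate, 150 (x) by 345 (y) by 24 mm, yawed up to 9 degrees, with three alike bearing housings 115 mm apart along y (46x44 mm, tops 74 mm above the table), each with a pivot along y, 59 mm above the table, and an upright sprung lever with a ball knob. Origin: on the table below the middle pivot; x away from the robot, y left along the row, z up.
- knob_left (a point): Centre of the left lever's black ball knob, 22 mm diameter; 124 mm above the table and 65 mm above its pivot when upright. Free room on all sides; it can be pinched from above along the fixture's y, or pushed from either side.
- rocker_left (a joint): Lean of this lever's rigid foot in its bearing, rad: 0 upright, + away from the robot (fixture +x), - towards it. A sound bearing lets it lean about 0.035 to each side to a hard stop (up to 0.08 under load); the worn one, which may be any of the three, about 0.2 each way. A light friction (about 2 N at the knob) keeps it where it is left.
- stem_left (a joint): Bend of this lever's spring-steel stem, rad, + away from the robot, 0 when unloaded. It bends about a point 50 mm below the knob centre, about 1 mm at the knob for each N pushed (2.5 N m/rad); bent beyond 0.25 rad (about 12 N at the knob) it is ruined. 5 to 7 N is ample to feel the play.
- seat_left (a point): Centre of the top face of the round raised steel seat in front of this housing, 78 mm from its pivot on the robot's side (fixture -x): a flat boss 46 mm across and 4 mm high on the base plate, its top 28 mm above the table.
- knob_middle (a point): Centre of the middle lever's black ball knob, 22 mm diameter; 124 mm above the table and 65 mm above its pivot when upright. Free room on all sides; it can be pinched from above along the fixture's y, or pushed from either side.
- rocker_middle (a joint): Lean of this lever's rigid foot in its bearing, rad: 0 upright, + away from the robot (fixture +x), - towards it. A sound bearing lets it lean about 0.035 to each side to a hard stop (up to 0.08 under load); the worn one, which may be any of the three, about 0.2 each way. A light friction (about 2 N at the knob) keeps it where it is left.
- stem_middle (a joint): Bend of this lever's spring-steel stem, rad, + away from the robot, 0 when unloaded. It bends about a point 50 mm below the knob centre, about 1 mm at the knob for each N pushed (2.5 N m/rad); bent beyond 0.25 rad (about 12 N at the knob) it is ruined. 5 to 7 N is ample to feel the play.
- seat_middle (a point): Centre of the top face of the round raised steel seat in front of this housing, 78 mm from its pivot on the robot's side (fixture -x): a flat boss 46 mm across and 4 mm high on the base plate, its top 28 mm above the table.
- knob_right (a point): Centre of the right lever's black ball knob, 22 mm diameter; 124 mm above the table and 65 mm above its pivot when upright. Free room on all sides; it can be pinched from above along the fixture's y, or pushed from either side.
- rocker_right (a joint): Lean of this lever's rigid foot in its bearing, rad: 0 upright, + away from the robot (fixture +x), - towards it. A sound bearing lets it lean about 0.035 to each side to a hard stop (up to 0.08 under load); the worn one, which may be any of the three, about 0.2 each way. A light friction (about 2 N at the knob) keeps it where it is left.
- stem_right (a joint): Bend of this lever's spring-steel stem, rad, + away from the robot, 0 when unloaded. It bends about a point 50 mm below the knob centre, about 1 mm at the knob for each N pushed (2.5 N m/rad); bent beyond 0.25 rad (about 12 N at the knob) it is ruined. 5 to 7 N is ample to feel the play.
- seat_right (a point): Centre of the top face of the round raised steel seat in front of this housing, 78 mm from its pivot on the robot's side (fixture -x): a flat boss 46 mm across and 4 mm high on the base plate, its top 28 mm above the table.
- cap_centre (a point): Centre (half-way up) of the black dust cap: a plain round disc 41 mm diameter, 12.5 mm high, lying flat on the table to the right of the fixture, loose, 30 g. Lying on a seat its centre is 6 to 6.5 mm above the seat's top.
- glass_dish_0: Bystander, loose, leave it where it is: shallow clear round dish with lid, 38 mm across, 11 high. Origin under its centre.
- filter_cube: Bystander, loose, leave it where it is: black cube with round windows, about 40 mm. Origin under its centre.
- tape_roll: Bystander, loose, leave it where it is: roll of tape lying flat, 67 mm across, 19 high. Origin under its centre.
- objective_canister: Bystander, loose, leave it where it is: clear canister with black ribbed lid, 51 mm across, 71 high. Origin under its centre.
- immersion_oil: Bystander, loose, leave it where it is: small amber dropper bottle, 30 mm across, 86 high. Origin under its centre.
- ref_case: Bystander, loose, leave it where it is: flat black case 32x80x9 mm. Origin under its centre.
- dust_cap: The dust cap itself; origin under its centre.
Not all that is in view belongs to the job. Leave any blue look-alike of the dust_cap alone.

How it is judged:
By the outcome, as a careful person would: the job done as asked, in the order asked, and still so for the second after the job is handed in, with the robot touching nothing.
It also fails if it takes over 72 s, if anything falls off the work surface, if the arm or the gripper's body presses on something with over 40 N, if the wrist force passes 120 N, or if a joint passes its speed limit or range.

ROBOT

A 6-joint arm with a two-finger parallel gripper is mounted at the origin on a cart in front of the work surface, level with it; the furniture and walls round the work are solid. World frame = base frame: x ahead of the robot, y to its left, z up, the work surface at z = 0. Lengths are in m, angles in degrees, forces in N, time in s.
With the tool pointing down it reaches from about 0.375 to 0.9 m from the base axis. Payload 3.1 kg.
Tool frame: the origin (TCP) lies where the fingers leave the gripper's body, on its centre line; the fingertips stand bot.tips_ahead ahead of it and the grasp point (between the pads) lies 51 mm ahead of it (bot.tips_ahead is the distance from the TCP to the fingertips, in m); z points along the fingers, x is the direction in which the jaws open and shut, and the axes are right-handed (so a half turn about z gives the same grasp; the last joint's range is limited). The gripper opens to 87 mm and grips with 3 to 60 N. Pads are 19 mm wide; open, the fingers measure 117 mm over their backs; the gripper's body (75 mm by 190 mm) begins 51 mm behind the grasp point.
Start: joints at [63.971, 30.224, 82.088, -0, 67.689, -10.227], TCP at [0.17, 0.601, 0.292] pointing down, gripper open.
Joint ranges: [-176.69, 176.69], [-43.24, 126.21], [12.49, 139.97], [-82, 262], [0, 151.66], [-163.58, 163.58]. Speed limits (degrees/s): [159.86, 159.86, 180, 180, 180, 180].

INTERFACE

Orientations are given as a 3x3 rotation matrix whose columns are the frame's x, y, z axes.
In Python, from rig import bot, vision, nets gives the robot as it stands.
- The arm moves only by the tool play_rows, never from a script. Its argument "series" is a list of rows, each an object of numbers: "tx", "ty", "tz": the shift along the world's x, y, z as a fraction of full scale; "turn": the turn about the world's z as a fraction of full scale. A call has 1 to 10 rows; each row shifts and turns the commanded pose from where the row before left it; what a row does not reach is not made up. Full scale, the value 1, is 0.8 m for a shift and 60 degrees for a turn. A row lasts 1/10 s, in which the tool goes at most 50 mm and 8.59 degrees, less where a joint would pass 70% of its speed; a pose out of reach is approached as far as the arm can. A call with a number of a shift or a turn outside -1 to 1 is refused whole. A call with a gripper value outside its range is refused whole. "gripper" is the opening, from 0 (shut) to 1 (fully open), set as the call begins (left out, the last holds). The fingers move at their own pace and stop on an object; the grip force is fixed at half the most. Time passes only in rows, so rows that do not move let the fingers close. It gives the time, the measured TCP pose, the force and the opening at its end, in the units of the state.
- bot.read_state(): the state, without advancing time (a new reading comes with each control period).
- vision.capture(name): name is "side" or "top" or "wrist"; returns a dict with "pixels" (420x560x3 uint8, blue, green, red), "fx", "fy", "cx", "cy" (pixels), "extrinsics" (4x4, takes a point from camera to world coordinates). Camera axes: x right, y down, z forward; pixel columns grow to the right and rows downward; lengths in m; the calibration is good to about 2 mm. A picture is of the moment at which its call begins. There is no depth.
- bot.hand_in(): hands the job in, once; it reports no verdict.
Trained networks look in a picture, given as the dict that the camera call returned (one of the last four; its "shot" number tells which), for a name from the list of things; names that differ only in an ending like _2 or _b are one class to them, and where a whole thing is asked for, a point or a joint stands for the part that bears it (a point fixed in the world has none). Each returns a list of dicts, best first, with "confidence" (0 to 1); they miss things now and then, are a little off and sometimes report something else, mostly with a low value. They report only what shows in the picture. A call takes as long as a camera call. They do not tell look-alikes from the thing itself.
- nets.look_for(picture, query): "at" ([column, row] as shares, 0 to 1, of the picture: columns of its width, rows of its height, amid what is visible of it).
- nets.masks_of(picture, query): "region" (420x560 bool, what is visible of it) and "at" ([column, row] as shares, 0 to 1, of the picture: columns of its width, rows of its height, amid what is visible of it).
The state is a dict: "time_s": time; "joint_positions": joint angles; "qvel": joint speeds; "tau": joint torques, N m; "position": TCP position; "tcp_rot": TCP orientation; "force": force on the tool from outside, world axes, zero at the start; "moment": the same for the moment, N m; "opening": opening from 0.0 (shut) to 1.0 (fully open).
Only numpy, scipy, OpenCV 4.12 (cv2) and the standard library are available. Lean on these libraries where they do the work, as an engineer would, in place of code of your own. Each camera call takes 0.05 s, during which the arm holds its last target.

## Working session

There is one attempt and no reset: what is moved stays moved. The work goes in short steps, Python scripts to look and compute and a tool call to move; the robot and the scene stay as the last step left them, time stands still between calls to the robot, and variables do not carry over. Pictures are saved under pics/ and viewed, and the job is handed in when it is done.

Besides the shell and the picture viewer there is one more tool, called after "Emit:" by a JSON object that holds its "fn" and its "kwargs", one argument or row to a line. play_rows: Moves the arm, as the interface text tells. Shift numbers are shares of 0.8 m and turn numbers shares of 60 degrees, none past 1 either way. Its arguments: {"type":"object","properties":{"series":{"type":"array"},"gripper":{"type":"number"}},"required":["series"]}

```bash
mkdir -p pics; ls; python3 - <<'E'
from rig import bot, vision, nets
import cv2
print(bot.read_state(), bot.tips_ahead)
for n in ["side","top","wrist"]:
    p=vision.capture(n); cv2.imwrite(f"pics/a_{n}.png",p["pixels"])
    print(n,p["shot"],p["fx"],p["fy"],p["cx"],p["cy"],p["extrinsics"].tolist() if hasattr(p["extrinsics"],"tolist") else p["extrinsics"])
E
```

```text
pics
{'time_s': 0.0, 'joint_positions': array([ 6.39686483e+01,  3.02777525e+01,  8.21564098e+01,  3.90696762e-04,
        6.76880732e+01, -1.02272489e+01]), 'qvel': array([-0.02023249, -0.05150431,  0.06840386, -0.03193885, -0.06409236,
        0.05387634]), 'tau': array([ 3.61648426e-05, -4.40047538e+01, -1.76592511e+01,  6.33177278e-02,
        5.82285156e-02, -1.55190119e-04]), 'position': array([0.16992932, 0.60085317, 0.29128435]), 'tcp_rot': array([[ 2.72350658e-01,  9.62197606e-01, -9.41943335e-04],
       [ 9.62195778e-01, -2.72352014e-01, -1.91421646e-03],
       [-2.09839466e-03, -3.84995788e-04, -9.99997724e-01]]), 'force': array([ 0.41773794,  0.31937054, -0.72382728]), 'moment': array([0.01110699, 0.01312492, 0.03913872]), 'opening': 1.0015174760558787} 0.0697
side 1 532.7942618818744 532.7942618818744 280.70533353471353 197.76356476918806 [[-0.9990803442552235, 0.0013840851251179353, -0.04285498840544187, 0.5762495515523617], [0.038047676277049816, 0.48945268749879517, -0.8711994266699924, 1.4463582720836208], [0.019769675080308014, -0.8720287558381163, -0.48905522074572094, 0.9223577798841965], [0.0, 0.0, 0.0, 1.0]]
top 2 490.03691598800975 490.03691598800975 282.1378578578473 210.0288850878409 [[-0.00015570613559690147, -0.9863596778086652, 0.1646042579910553, 0.25050850280175], [-0.9999739303504775, 0.0013418611409839565, 0.007094929745717034, -0.012822010529597574], [-0.007219028675499269, -0.16459886209164654, -0.9863341726935743, 1.5425705474632203], [0.0, 0.0, 0.0, 1.0]]
wrist 3 302.347041927429 302.347041927429 279.97529822059835 207.01383300441924 [[0.2726913610354201, 0.9208775618888142, 0.27861072776610973, 0.09156649028103173], [0.9621002685200915, -0.2605313366870417, -0.08053878517602275, 0.6225478812238876], [-0.0015795348101287083, 0.2900136869421414, -0.9570211943609229, 0.3845954561890112], [0.0, 0.0, 0.0, 1.0]]
```

View pics/a_side.png

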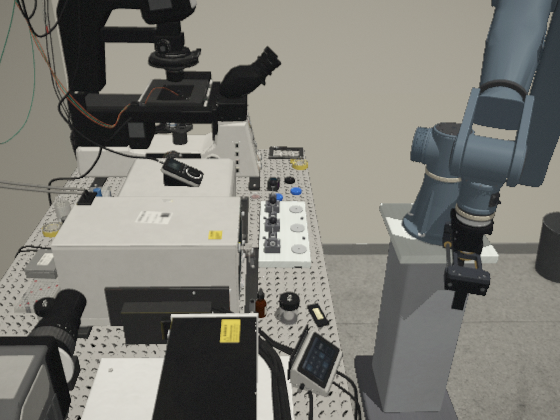

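View pics/a_top.png

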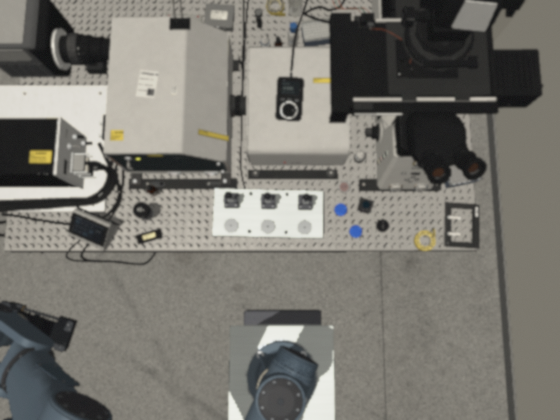

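View pics/a_wrist.png

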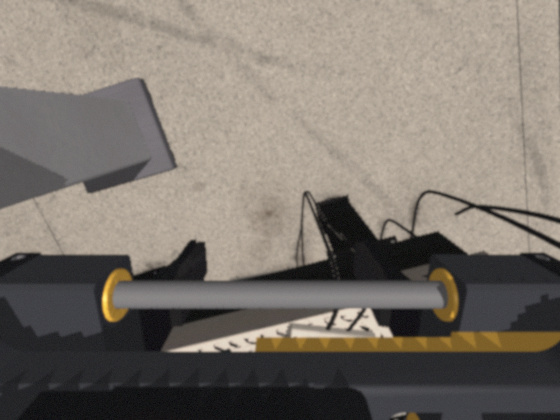

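```bash
cat > h.py <<'E'
from rig import bot, vision, nets
import numpy as np, cv2
def bp(p,uv,z):
    E=np.array(p["extrinsics"]); d=E[:3,:3]@np.array([(uv[0]-p["cx"])/p["fx"],(uv[1]-p["cy"])/p["fy"],1.])
    o=E[:3,3]; return o+d*(z-o[2])/d[2]
def pr(p,X):
    E=np.array(p["extrinsics"]); c=E[:3,:3].T@(np.array(X)-E[:3,3]); return np.array([p["fx"]*c[0]/c[2]+p["cx"],p["fy"]*c[1]/c[2]+p["cy"]])
def px(at): return np.array([at[0]*560,at[1]*420])
E
python3 - <<'E'
from h import *
for n in ["top","side"]:
    p=vision.capture(n)
    for q,z in [("fixture",.024),("knob_left",.124),("seat_left",.028),("dust_cap",.0125),("glass_dish_0",.011),("filter_cube",.04),("tape_roll",.019),("objective_canister",.07),("immersion_oil",.08),("ref_case",.009)]:
        r=nets.look_for(p,q)
        for d in r[:5]: print(n,q,round(d["confidence"],2),px(d["at"]).round(1),bp(p,px(d["at"]),z).round(4))
    if n=="top":
        cv2.imwrite("pics/b_top.png",cv2.resize(p["pixels"][165:260,190:450],None,fx=3,fy=3,interpolation=cv2.INTER_CUBIC))
        g=p["pixels"].min(2); 
        m=nets.masks_of(p,"fixture")
        for d in m[:1]:
            M=d["region"]; c=cv2.minAreaRect(cv2.findNonZero(M.astype(np.uint8))); print(c); B=cv2.boxPoints(c); print([bp(p,b,.024).round(4).tolist() for b in B])
    else: cv2.imwrite("pics/b_side.png",cv2.resize(p["pixels"][140:340,220:360],None,fx=4,fy=3,interpolation=cv2.INTER_CUBIC))
E
```

```text
top fixture 0.7 [268.3 213. ] [0.4946 0.0416 0.024 ]
top fixture 0.32 [382.7 222.9] [ 0.4628 -0.316   0.024 ]
top fixture 0.3 [426.2 236. ] [ 0.4215 -0.4496  0.024 ]
top seat_left 0.58 [268.9 215. ] [0.4876 0.0395 0.028 ]
top dust_cap 0.54 [381.  227.4] [ 0.4501 -0.3126  0.0125]
top dust_cap 0.49 [355.2 231.5] [ 0.4372 -0.2312  0.0125]
top dust_cap 0.49 [341.1 210.8] [ 0.5031 -0.1882  0.0125]
top filter_cube 0.54 [363.9 210. ] [ 0.501  -0.2559  0.04  ]
top tape_roll 0.56 [426.1 236.4] [ 0.4208 -0.4507  0.019 ]
top objective_canister 0.67 [144.6 208.7] [0.501  0.4179 0.07  ]
top immersion_oil 0.55 [153.2 190.2] [0.5564 0.3912 0.08  ]
top ref_case 0.8 [149.3 234.2] [0.4298 0.4171 0.009 ]
((268.03021240234375, 213.67115783691406), (109.74440002441406, 47.737674713134766), 1.3019527196884155)
[[0.4212, 0.2148, 0.024], [0.5732, 0.2149, 0.024], [0.5645, -0.1324, 0.024], [0.4131, -0.1269, 0.024]]
side fixture 0.77 [283.7 232.1] [0.4965 0.063  0.024 ]
side fixture 0.42 [271.6 200.3] [ 0.5293 -0.1364  0.024 ]
side knob_left 0.58 [270.9 219.5] [0.5392 0.1508 0.124 ]
side knob_left 0.43 [299.  164.9] [ 0.4344 -0.2072  0.124 ]
side seat_left 0.96 [282.2 233.7] [0.5019 0.0781 0.028 ]
side dust_cap 0.54 [279.9 194.1] [ 0.4984 -0.2011  0.0125]
side dust_cap 0.49 [290.2 180.5] [ 0.4563 -0.305   0.0125]
side filter_cube 0.57 [276.4 185.7] [ 0.5108 -0.2126  0.04  ]
side tape_roll 0.69 [299.6 162.9] [ 0.4121 -0.4425  0.019 ]
side objective_canister 0.65 [285.8 307.4] [0.5097 0.4641 0.07  ]
side objective_canister 0.21 [271.8 183.3] [ 0.5282 -0.1737  0.07  ]
side objective_canister 0.17 [272.4 203.7] [ 0.5297 -0.0332  0.07  ]
side immersion_oil 0.76 [260.1 305.2] [0.5712 0.467  0.08  ]
side ref_case 0.88 [314.1 313.7] [0.4345 0.4188 0.009 ]
```

View pics/b_top.png

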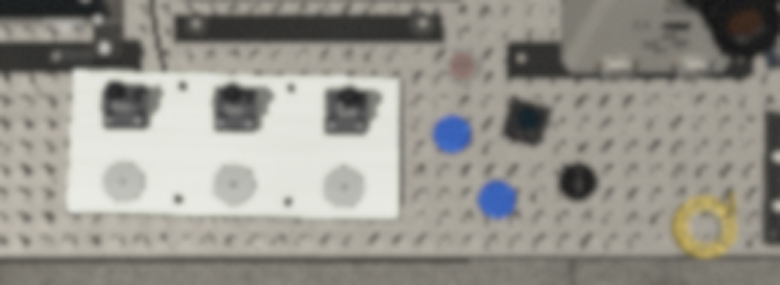

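View pics/b_side.png

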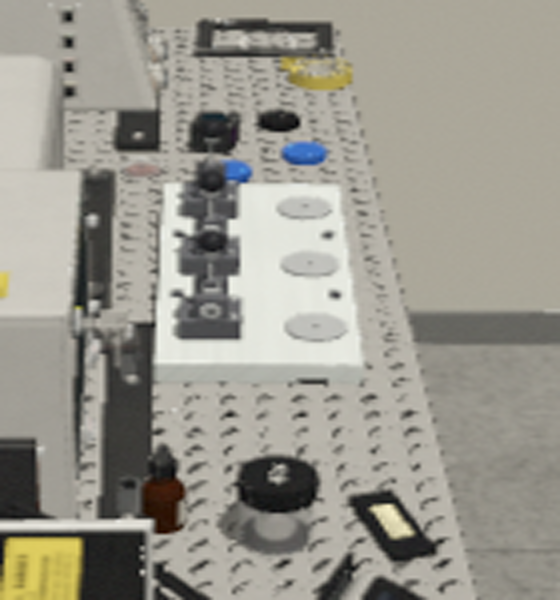

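Emit:
{"fn": "play_rows", "kwargs": {
  "series": [
    {"tx":0.0268,"ty":-0.0501,"turn":0.0173},
    {"tx":0.0268,"ty":-0.0501,"turn":0.0173},
    {"tx":0.0268,"ty":-0.0501,"turn":0.0173},
    {"tx":0.0268,"ty":-0.0501,"turn":0.0173},
    {"tx":0.0268,"ty":-0.0501,"turn":0.0173},
    {"tx":0.0268,"ty":-0.0501,"turn":0.0173},
    {"tx":0.0268,"ty":-0.0501,"turn":0.0173}
  ]
}}

```text
invalid input
```

Emit:
{"fn": "play_rows", "kwargs": {
  "series": [
    {"tx":0.0268,"ty":-0.0501,"turn":0.0173},
    {"tx":0.0268,"ty":-0.0501,"turn":0.0173},
    {"tx":0.0268,"ty":-0.0501,"turn":0.0173},
    {"tx":0.0268,"ty":-0.0501,"turn":0.0173},
    {"tx":0.0268,"ty":-0.0501,"turn":0.0173},
    {"tx":0.0268,"ty":-0.0501,"turn":0.0173},
    {"tx":0.0268,"ty":-0.0501,"turn":0.0173},
    {},
    {},
    {}
  ]
}}

```text
invalid input
```

```bash
python3 - <<'E'
from h import *
p=vision.capture("wrist"); cv2.imwrite("pics/c_wrist.png",p["pixels"]); s=bot.read_state(); print(s["position"],s["tcp_rot"].round(4),s["force"])
np.save("c_E.npy",p["extrinsics"])
for q,z in [("fixture",.024),("knob_left",.124),("seat_left",.028),("dust_cap",.0125)]:
    for d in nets.look_for(p,q)[:5]: print(q,round(d["confidence"],2),px(d["at"]).round(1),bp(p,px(d["at"]),z).round(4))
E
```

```text
[0.17016994 0.60136611 0.29223346] [[ 0.2723  0.9622  0.    ]
 [ 0.9622 -0.2723 -0.    ]
 [-0.      0.     -1.    ]] [ 0.15132527 -0.4562232   0.17659706]
```

View pics/c_wrist.png

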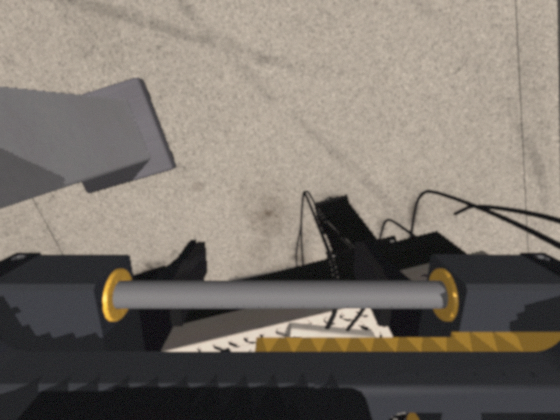

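Emit:
{"fn": "play_rows", "kwargs": {
  "series": [
    {"tx":0.0268,"ty":-0.0501,"tz":0,"turn":0.0173},
    {"tx":0.0268,"ty":-0.0501,"tz":0,"turn":0.0173},
    {"tx":0.0268,"ty":-0.0501,"tz":0,"turn":0.0173},
    {"tx":0.0268,"ty":-0.0501,"tz":0,"turn":0.0173},
    {"tx":0.0268,"ty":-0.0501,"tz":0,"turn":0.0173},
    {"tx":0.0268,"ty":-0.0501,"tz":0,"turn":0.0173},
    {"tx":0.0268,"ty":-0.0501,"tz":0,"turn":0.0173}
  ]
}}

```text
time_s: 2.25
position: [0.3209, 0.3193, 0.2926]
tcp_rot: [[0.147, 0.989, 0.001], [0.989, -0.147, 0.0], [0.001, 0.001, -1.0]]
force: [1.6, 0.5, -0.4]
opening: 1.004
```

Emit:
{"fn": "play_rows", "kwargs": {
  "series": [
    {"tx":0.0268,"ty":-0.0501,"tz":0,"turn":0.0173},
    {"tx":0.0268,"ty":-0.0501,"tz":0,"turn":0.0173},
    {"tx":0.0268,"ty":-0.0501,"tz":0,"turn":0.0173},
    {"tx":0.0268,"ty":-0.0501,"tz":0,"turn":0.0173},
    {"tx":0.0268,"ty":-0.0501,"tz":0,"turn":0.0173},
    {"tx":0.0268,"ty":-0.0501,"tz":0,"turn":0.0173},
    {"tx":0.0268,"ty":-0.0501,"tz":0,"turn":0.0173},
    {"tx":0,"ty":0,"tz":0,"turn":0},
    {"tx":0,"ty":0,"tz":0,"turn":0}
  ]
}}

```text
time_s: 3.15
position: [0.4705, 0.0394, 0.2922]
tcp_rot: [[0.025, 1.0, -0.0], [1.0, -0.025, 0.0], [0.0, -0.0, -1.0]]
force: [-0.9, 0.7, -1.0]
opening: 1.001
```

```bash
python3 - <<'E'
from h import *
p=vision.capture("wrist"); cv2.imwrite("pics/d_wrist.png",p["pixels"]); s=bot.read_state(); print(s["position"],s["tcp_rot"].round(4),s["force"])
for q,z in [("fixture",.024),("knob_left",.124),("seat_left",.028),("dust_cap",.0125)]:
    for d in nets.look_for(p,q)[:5]: print(q,round(d["confidence"],2),px(d["at"]).round(1),bp(p,px(d["at"]),z).round(4))
E
```

```text
[0.46972134 0.04036402 0.29205708] [[ 2.330e-02  9.997e-01 -1.300e-03]
 [ 9.997e-01 -2.330e-02  6.000e-04]
 [ 6.000e-04 -1.300e-03 -1.000e+00]] [-0.11714514  0.21011912 -0.4042431 ]
fixture 0.66 [280.2 196.6] [0.4852 0.0392 0.024 ]
knob_left 0.58 [396.5 260.3] [0.5243 0.1491 0.124 ]
knob_left 0.55 [280.2 265.8] [0.5273 0.038  0.124 ]
seat_left 0.91 [283.4 200.5] [0.4892 0.043  0.028 ]
seat_left 0.74 [  5.7 176.8] [ 0.4511 -0.289   0.028 ]
dust_cap 0.94 [ 59.3 164.1] [ 0.4397 -0.2326  0.0125]
dust_cap 0.93 [  5.9 181.3] [ 0.4595 -0.3048  0.0125]
dust_cap 0.74 [105.2 215.7] [ 0.508  -0.1889  0.0125]
```

View pics/d_wrist.png

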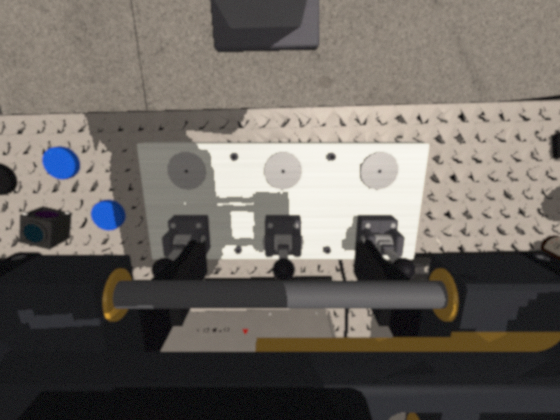

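```bash
python3 - <<'E'
from h import *
p=vision.capture("wrist"); I=p["pixels"]; g=cv2.cvtColor(I,cv2.COLOR_BGR2GRAY)
cv2.imwrite("pics/e.png",cv2.resize(I[130:290,130:450],None,fx=2.4,fy=2.4,interpolation=cv2.INTER_CUBIC))
# corners of plate approx
for uv in [(138,144),(428,144)]: print("corner",bp(p,uv,.024).round(4))
S=[]
for c in [(187,170),(283,170),(380,170)]:
    P=g[c[1]-30:c[1]+30,c[0]-30:c[0]+30]
    # radial edges
    pts=[]
    for a in np.linspace(0,2*np.pi,72,endpoint=False):
        r=np.arange(12,28,.5); xs=c[0]+r*np.cos(a); ys=c[1]+r*np.sin(a)
        v=cv2.remap(g,xs.astype(np.float32)[None],ys.astype(np.float32)[None],cv2.INTER_LINEAR)[0].astype(float)
        d=np.gradient(cv2.GaussianBlur(v[None],(5,1),1)[0]); k=np.argmax(d)
        if d[k]>4: pts.append(bp(p,(xs[k],ys[k]),.028)[:2])
    pts=np.array(pts)
    A=np.c_[2*pts,np.ones(len(pts))]
    w=np.ones(len(pts))
    for _ in range(8):
        s=np.linalg.lstsq(A*w[:,None],(pts**2).sum(1)*w,rcond=None)[0]; R=np.sqrt(s[2]+s[0]**2+s[1]**2)
        e=np.abs(np.hypot(*(pts-s[:2]).T)-R); w=1/(1+(e/.0008)**2)
    print(c,s[:2].round(4),R.round(4),len(pts),np.median(e).round(5)); S.append(s[:2])
S=np.array(S); d=S[2]-S[0]; yaw=np.degrees(np.arctan2(-d[0],d[1])); print("yaw",yaw,"spacing",np.linalg.norm(d)/2)
c,s=np.cos(np.radians(yaw)),np.sin(np.radians(yaw)); 
m=S.mean(0)
print("pivots",[ (m+np.array([c,s])*.078+np.array([-s,c])*k*.115).round(4) for k in (-1,0,1)])
for k in (-1,0,1):
    q=m+np.array([c,s])*.078+np.array([-s,c])*k*.115
    print(pr(p,[q[0],q[1],.124]))
E
```

```text
corner [ 0.4168 -0.1244  0.024 ]
corner [0.4238 0.2163 0.024 ]
(187, 170) [ 0.4492 -0.0718] 0.0229 72 0.00038
(283, 170) [0.4519 0.0424] 0.0227 70 0.00021
(380, 170) [0.455  0.1567] 0.023 72 0.00024
yaw -1.4517977831761988 spacing 0.1142883604706893
pivots [array([ 0.5271, -0.0745]), array([0.53  , 0.0404]), array([0.5329, 0.1554])]
[160.97031773 268.80199456]
[280.36465865 269.30428266]
[399.59442273 269.80587838]
```

View pics/e.png

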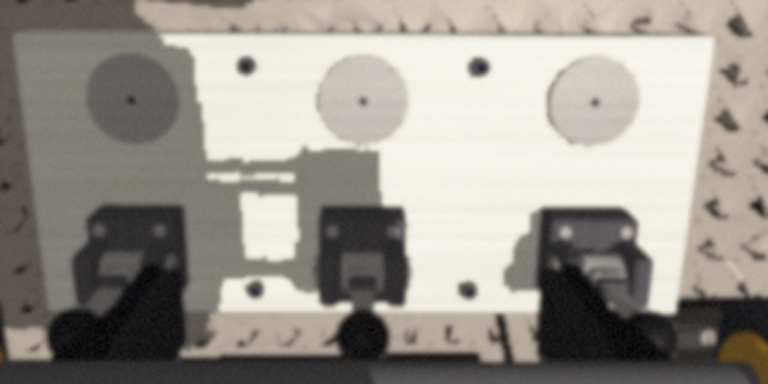

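Emit:
{"fn": "play_rows", "kwargs": {
  "series": [
    {"tx":0.0374,"ty":0.0006,"tz":0,"turn":0},
    {"tx":0.0374,"ty":0,"tz":0,"turn":0},
    {"tx":0,"ty":0,"tz":-0.0375,"turn":0},
    {"tx":0,"ty":0,"tz":-0.0375,"turn":0},
    {"tx":0,"ty":0,"tz":0,"turn":0},
    {"tx":0,"ty":0,"tz":0,"turn":0}
  ],
  "gripper": 0.6
}}

```text
time_s: 4.05
position: [0.5298, 0.0414, 0.2323]
tcp_rot: [[0.021, 1.0, -0.001], [1.0, -0.021, 0.0], [0.0, -0.001, -1.0]]
force: [0.8, 0.1, -0.0]
opening: 0.616
```

```bash
python3 - <<'E'
from h import *
p=vision.capture("wrist"); cv2.imwrite("pics/f.png",p["pixels"]); s=bot.read_state(); print(s["position"],s["force"])
p=vision.capture("top"); cv2.imwrite("pics/f_top.png",cv2.resize(p["pixels"][120:280,170:400],None,fx=3,fy=3))
E
```

```text
[0.53052571 0.04119048 0.23315847] [-0.05432932 -0.31009055 -0.21169296]
```

View pics/f.png

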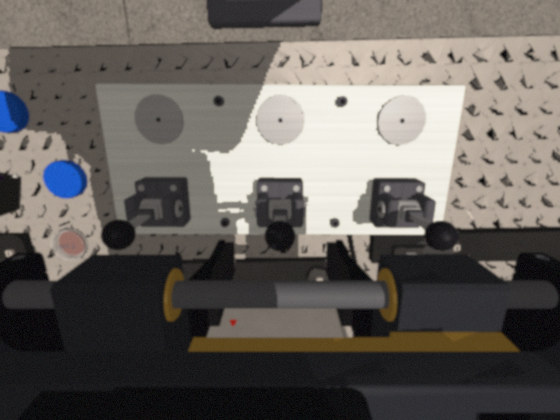

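View pics/f_top.png

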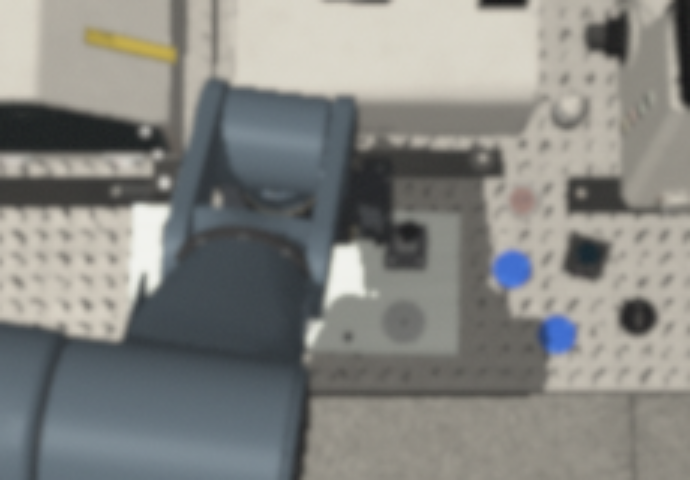

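```bash
cat >> h.py <<'E'
def fitc(p,c,z,r0,r1,sign=1):
    g=cv2.cvtColor(p["pixels"],cv2.COLOR_BGR2GRAY); pts=[]
    for a in np.linspace(0,2*np.pi,72,endpoint=False):
        r=np.arange(r0,r1,.5); xs=c[0]+r*np.cos(a); ys=c[1]+r*np.sin(a)
        v=cv2.remap(g,xs.astype(np.float32)[None],ys.astype(np.float32)[None],cv2.INTER_LINEAR)[0].astype(float)
        d=sign*np.gradient(cv2.GaussianBlur(v[None],(5,1),1)[0]); k=np.argmax(d)
        if d[k]>4: pts.append(bp(p,(xs[k],ys[k]),z)[:2])
    pts=np.array(pts); A=np.c_[2*pts,np.ones(len(pts))]; w=np.ones(len(pts))
    for _ in range(12):
        s=np.linalg.lstsq(A*w[:,None],(pts**2).sum(1)*w,rcond=None)[0]; R=np.sqrt(s[2]+s[0]**2+s[1]**2)
        e=np.abs(np.hypot(*(pts-s[:2]).T)-R); w=1/(1+(e/.0008)**2)
    return s[:2],R,np.median(e)
E
python3 - <<'E'
from h import *
p=vision.capture("wrist")
for c in [(159,119),(280,120),(402,120)]: print("seat",fitc(p,c,.028,16,33))
for c in [(118,234),(280,236),(442,236)]: print("knob",fitc(p,c,.124,10,24), bp(p,c,.124))
E
```

```text
seat (array([ 0.44939442, -0.07163702]), np.float64(0.022904433244591172), np.float64(0.00016731548300268073))
seat (array([0.45240519, 0.04235416]), np.float64(0.022927883016123092), np.float64(0.00021689706824397186))
seat (array([0.45511933, 0.15682138]), np.float64(0.023151534709148446), np.float64(0.00018902845924053703))
knob (array([ 0.52770843, -0.0752095 ]), np.float64(0.011668605229904965), np.float64(0.0007480116453143625)) [ 0.52905105 -0.07601928  0.124     ]
knob (array([0.53093769, 0.04157545]), np.float64(0.01152323043093814), np.float64(0.0002939846814683329)) [0.53314618 0.04068745 0.124     ]
knob (array([0.53273938, 0.15812094]), np.float64(0.01221336857322399), np.float64(0.0005161778739604314)) [0.53569312 0.15764858 0.124     ]
```

Emit:
{"fn": "play_rows", "kwargs": {
  "series": [
    {"tx":0,"ty":0,"tz":-0.0375,"turn":0},
    {"tx":0,"ty":0,"tz":-0.035,"turn":0},
    {"tx":0,"ty":0,"tz":0,"turn":0},
    {"tx":0,"ty":0,"tz":0,"turn":0}
  ]
}}

```text
time_s: 4.6
position: [0.5307, 0.0407, 0.1752]
tcp_rot: [[0.022, 1.0, 0.001], [1.0, -0.022, -0.0], [-0.0, 0.001, -1.0]]
force: [0.4, 0.1, 1.3]
opening: 0.597
```

```bash
python3 - <<'E'
from h import *
p=vision.capture("wrist"); cv2.imwrite("pics/g.png",p["pixels"]); s=bot.read_state(); print(s["position"],s["force"])
E
```

```text
[0.53114475 0.04062673 0.17577406] [-1.16413482 -0.90849058  0.47541861]
```

View pics/g.png

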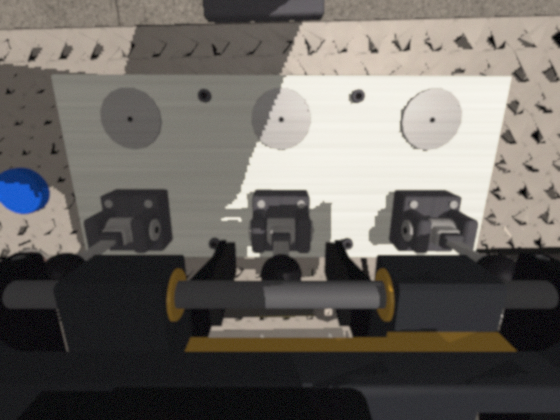

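Emit:
{"fn": "play_rows", "kwargs": {
  "series": [
    {"tx":0,"ty":0,"tz":0,"turn":0},
    {"tx":0,"ty":0,"tz":0,"turn":0},
    {"tx":0,"ty":0,"tz":0,"turn":0},
    {"tx":0,"ty":0,"tz":0,"turn":0},
    {"tx":0,"ty":0,"tz":0,"turn":0}
  ],
  "gripper": 0.2
}}

```text
time_s: 5.15
position: [0.5302, 0.0408, 0.1745]
tcp_rot: [[0.022, 1.0, 0.0], [1.0, -0.022, 0.0], [0.0, 0.0, -1.0]]
force: [-0.4, 2.5, 0.7]
opening: 0.245
```

Emit:
{"fn": "play_rows", "kwargs": {
  "series": [
    {"tx":0.0025,"ty":0,"tz":0,"turn":0},
    {"tx":0.0025,"ty":0,"tz":0,"turn":0},
    {"tx":0,"ty":0,"tz":0,"turn":0},
    {"tx":0,"ty":0,"tz":0,"turn":0}
  ]
}}

```text
time_s: 5.55
position: [0.5338, 0.0409, 0.1743]
tcp_rot: [[0.022, 1.0, -0.001], [1.0, -0.022, 0.0], [0.0, -0.001, -1.0]]
force: [-2.8, 1.3, 3.8]
opening: 0.232
```

Emit:
{"fn": "play_rows", "kwargs": {
  "series": [
    {"tx":0.0025,"ty":0,"tz":0,"turn":0},
    {"tx":0,"ty":0,"tz":0,"turn":0},
    {"tx":0,"ty":0,"tz":0,"turn":0}
  ]
}}

```text
time_s: 5.85
position: [0.5354, 0.0409, 0.1741]
tcp_rot: [[0.022, 1.0, -0.002], [1.0, -0.022, 0.0], [0.0, -0.002, -1.0]]
force: [-3.5, 1.1, 4.6]
opening: 0.232
```

Emit:
{"fn": "play_rows", "kwargs": {
  "series": [
    {"tx":0.0025,"ty":0,"tz":0,"turn":0},
    {"tx":0,"ty":0,"tz":0,"turn":0},
    {"tx":0,"ty":0,"tz":0,"turn":0}
  ]
}}

```text
time_s: 6.15
position: [0.5367, 0.0409, 0.174]
tcp_rot: [[0.022, 1.0, -0.004], [1.0, -0.022, 0.0], [0.0, -0.004, -1.0]]
force: [-4.9, 0.8, 6.3]
opening: 0.226
```

```bash
python3 - <<'E'
from h import *
f=[]
for i in range(4):
    vision.capture("wrist") ; s=bot.read_state(); f.append(np.r_[s["position"],s["force"]])
print(np.array(f).round(4))
E
```

```text
[[ 0.5367  0.0409  0.174  -5.1728  0.6267  6.7663]
 [ 0.5367  0.0409  0.174  -4.8806  1.1311  5.4829]
 [ 0.5367  0.0409  0.174  -4.729   1.2113  5.9928]
 [ 0.5367  0.0409  0.174  -5.1557  0.5654  5.894 ]]
```

Emit:
{"fn": "play_rows", "kwargs": {
  "series": [
    {"tx":-0.0025,"ty":0,"tz":0,"turn":0},
    {"tx":-0.0025,"ty":0,"tz":0,"turn":0},
    {"tx":-0.0025,"ty":0,"tz":0,"turn":0},
    {"tx":-0.0025,"ty":0,"tz":0,"turn":0},
    {"tx":-0.0025,"ty":0,"tz":0,"turn":0},
    {"tx":-0.0025,"ty":0,"tz":0,"turn":0},
    {"tx":0,"ty":0,"tz":0,"turn":0},
    {"tx":0,"ty":0,"tz":0,"turn":0}
  ]
}}

```text
time_s: 7.15
position: [0.527, 0.0408, 0.1744]
tcp_rot: [[0.022, 1.0, 0.002], [1.0, -0.022, 0.0], [0.0, 0.002, -1.0]]
force: [2.2, 2.8, 1.2]
opening: 0.23
```

Emit:
{"fn": "play_rows", "kwargs": {
  "series": [
    {"tx":-0.0025,"ty":0,"tz":0,"turn":0},
    {"tx":-0.0025,"ty":0,"tz":0,"turn":0},
    {"tx":0,"ty":0,"tz":0,"turn":0},
    {"tx":0,"ty":0,"tz":0,"turn":0}
  ]
}}

```text
time_s: 7.55
position: [0.5241, 0.0408, 0.1743]
tcp_rot: [[0.023, 1.0, 0.005], [1.0, -0.023, 0.0], [0.0, 0.005, -1.0]]
force: [7.0, 4.7, -2.6]
opening: 0.227
```

Emit:
{"fn": "play_rows", "kwargs": {
  "series": [
    {"tx":0.0025,"ty":0,"tz":0,"turn":0},
    {"tx":0.0025,"ty":0,"tz":0,"turn":0},
    {"tx":0.0025,"ty":0,"tz":0,"turn":0},
    {"tx":0.0025,"ty":0,"tz":0,"turn":0},
    {"tx":0,"ty":0,"tz":0,"turn":0},
    {"tx":0,"ty":0,"tz":0,"turn":0}
  ]
}}

```text
time_s: 8.15
position: [0.5292, 0.0408, 0.1744]
tcp_rot: [[0.022, 1.0, -0.002], [1.0, -0.022, 0.0], [0.0, -0.002, -1.0]]
force: [-0.5, 2.8, 5.2]
opening: 0.231
```

Emit:
{"fn": "play_rows", "kwargs": {
  "series": [
    {"tx":0,"ty":0,"tz":0,"turn":0},
    {"tx":0,"ty":0,"tz":0,"turn":0},
    {"tx":0,"ty":0,"tz":0,"turn":0},
    {"tx":0,"ty":0,"tz":0.03,"turn":0},
    {"tx":0,"ty":0,"tz":0.0325,"turn":0},
    {"tx":-0.0018,"ty":-0.0479,"tz":0,"turn":0},
    {"tx":-0.0018,"ty":-0.0479,"tz":0,"turn":0},
    {"tx":0,"ty":-0.0479,"tz":0,"turn":0},
    {"tx":0,"ty":0,"tz":0,"turn":0}
  ],
  "gripper": 0.6
}}

```text
time_s: 9.05
position: [0.5279, -0.0788, 0.2243]
tcp_rot: [[0.027, 1.0, 0.001], [1.0, -0.027, -0.003], [-0.003, 0.001, -1.0]]
force: [-0.2, -0.2, 0.2]
opening: 0.6
```

```bash
python3 - <<'E'
from h import *
p=vision.capture("wrist"); cv2.imwrite("pics/i.png",p["pixels"]); s=bot.read_state(); print(s["position"],s["force"],s["opening"])
for c in [(281,260)]: print("knob",fitc(p,c,.124,10,24), pr(p,[.5275,-.0745,.124]),pr(p,[.53,.0404,.124]))
E
```

```text
[ 0.52724016 -0.07665369  0.22399414] [ 0.0164857  -0.56100524  0.03929154] 0.5994647556932973
knob (array([ 0.54039277, -0.07843374]), np.float64(0.013752331487905388), np.float64(0.00012526226056120207)) [287.01389598 237.69796133] [453.99087096 237.0303034 ]
```

View pics/i.png

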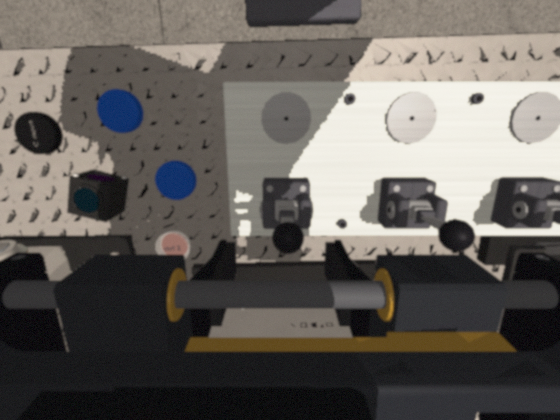

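Emit:
{"fn": "play_rows", "kwargs": {
  "series": [
    {"tx":0,"ty":0,"tz":0,"turn":0},
    {"tx":0,"ty":0,"tz":-0.0325,"turn":0},
    {"tx":0,"ty":0,"tz":-0.03,"turn":0},
    {"tx":0,"ty":0,"tz":0,"turn":0},
    {"tx":0,"ty":0,"tz":0,"turn":0}
  ]
}}

```text
time_s: 9.6
position: [0.527, -0.0731, 0.1741]
tcp_rot: [[0.02, 1.0, -0.002], [1.0, -0.02, 0.001], [0.001, -0.002, -1.0]]
force: [-0.2, 0.3, 0.8]
opening: 0.599
```

Emit:
{"fn": "play_rows", "kwargs": {
  "series": [
    {"tx":0,"ty":0,"tz":0,"turn":0},
    {"tx":0,"ty":0,"tz":0,"turn":0},
    {"tx":0,"ty":0,"tz":0,"turn":0},
    {"tx":0,"ty":0,"tz":0,"turn":0},
    {"tx":0,"ty":0,"tz":0,"turn":0}
  ],
  "gripper": 0.2
}}

```text
time_s: 10.1
position: [0.5274, -0.0742, 0.1746]
tcp_rot: [[0.022, 1.0, 0.001], [1.0, -0.022, -0.0], [-0.0, 0.001, -1.0]]
force: [0.9, 2.0, 2.2]
opening: 0.252
```

Emit:
{"fn": "play_rows", "kwargs": {
  "series": [
    {"tx":0.0025,"ty":0,"tz":0,"turn":0},
    {"tx":0.0025,"ty":0,"tz":0,"turn":0},
    {"tx":0,"ty":0,"tz":0,"turn":0},
    {"tx":0,"ty":0,"tz":0,"turn":0}
  ]
}}

```text
time_s: 10.5
position: [0.531, -0.0741, 0.1744]
tcp_rot: [[0.022, 1.0, -0.001], [1.0, -0.022, 0.0], [0.0, -0.001, -1.0]]
force: [-2.4, 0.9, 5.4]
opening: 0.227
```

Emit:
{"fn": "play_rows", "kwargs": {
  "series": [
    {"tx":0.0025,"ty":0,"tz":0,"turn":0},
    {"tx":0.0025,"ty":0,"tz":0,"turn":0},
    {"tx":0,"ty":0,"tz":0,"turn":0},
    {"tx":0,"ty":0,"tz":0,"turn":0}
  ]
}}

```text
time_s: 10.9
position: [0.5338, -0.074, 0.1742]
tcp_rot: [[0.022, 1.0, -0.004], [1.0, -0.022, 0.0], [0.0, -0.004, -1.0]]
force: [-5.0, 0.0, 5.6]
opening: 0.227
```

Same as the middle one; check the other direction.

Emit:
{"fn": "play_rows", "kwargs": {
  "series": [
    {"tx":-0.0025,"ty":0,"tz":0,"turn":0},
    {"tx":-0.0025,"ty":0,"tz":0,"turn":0},
    {"tx":-0.0025,"ty":0,"tz":0,"turn":0},
    {"tx":-0.0025,"ty":0,"tz":0,"turn":0},
    {"tx":-0.0025,"ty":0,"tz":0,"turn":0},
    {"tx":-0.0025,"ty":0,"tz":0,"turn":0},
    {"tx":0,"ty":0,"tz":0,"turn":0},
    {"tx":0,"ty":0,"tz":0,"turn":0}
  ]
}}

```text
time_s: 11.7
position: [0.5238, -0.0741, 0.1744]
tcp_rot: [[0.022, 1.0, 0.001], [1.0, -0.022, 0.0], [0.0, 0.001, -1.0]]
force: [3.3, 4.5, 3.6]
opening: 0.23
```

Emit:
{"fn": "play_rows", "kwargs": {
  "series": [
    {"tx":-0.0025,"ty":0,"tz":0,"turn":0},
    {"tx":-0.0013,"ty":0,"tz":0,"turn":0},
    {"tx":0,"ty":0,"tz":0,"turn":0},
    {"tx":0,"ty":0,"tz":0,"turn":0}
  ]
}}

```text
time_s: 12.1
position: [0.5217, -0.0742, 0.1743]
tcp_rot: [[0.023, 1.0, 0.004], [1.0, -0.023, -0.0], [-0.0, 0.004, -1.0]]
force: [4.5, 4.5, 1.2]
opening: 0.229
```

Emit:
{"fn": "play_rows", "kwargs": {
  "series": [
    {"tx":0.0025,"ty":0,"tz":0,"turn":0},
    {"tx":0.0025,"ty":0,"tz":0,"turn":0},
    {"tx":0.0025,"ty":0,"tz":0,"turn":0},
    {"tx":0.0013,"ty":0,"tz":0,"turn":0},
    {"tx":0,"ty":0,"tz":0,"turn":0},
    {"tx":0,"ty":0,"tz":0,"turn":0}
  ]
}}

```text
time_s: 12.7
position: [0.5264, -0.0742, 0.1745]
tcp_rot: [[0.022, 1.0, -0.002], [1.0, -0.022, 0.0], [0.0, -0.002, -1.0]]
force: [-1.3, 2.4, 7.4]
opening: 0.229
```

Emit:
{"fn": "play_rows", "kwargs": {
  "series": [
    {"tx":0,"ty":0,"tz":0,"turn":0},
    {"tx":0,"ty":0,"tz":0,"turn":0},
    {"tx":0,"ty":0,"tz":0,"turn":0},
    {"tx":0,"ty":0,"tz":0.03,"turn":0},
    {"tx":0,"ty":0,"tz":0.0325,"turn":0},
    {"tx":0.0018,"ty":0.0479,"tz":0,"turn":0},
    {"tx":0.0018,"ty":0.0479,"tz":0,"turn":0},
    {"tx":0,"ty":0.0479,"tz":0,"turn":0}
  ],
  "gripper": 0.6
}}

```text
time_s: 13.5
position: [0.53, 0.0412, 0.2241]
tcp_rot: [[0.023, 1.0, -0.0], [1.0, -0.023, -0.001], [-0.001, -0.0, -1.0]]
force: [0.7, 0.3, 0.2]
opening: 0.598
```

Emit:
{"fn": "play_rows", "kwargs": {
  "series": [
    {"tx":0.0018,"ty":0.0479,"tz":0,"turn":0},
    {"tx":0.0018,"ty":0.0479,"tz":0,"turn":0},
    {"tx":0,"ty":0.0479,"tz":0,"turn":0},
    {"tx":0,"ty":0,"tz":0,"turn":0},
    {"tx":0,"ty":0,"tz":0,"turn":0},
    {"tx":0,"ty":0,"tz":0,"turn":0}
  ]
}}

```text
time_s: 14.1
position: [0.5329, 0.1547, 0.2238]
tcp_rot: [[0.023, 1.0, -0.001], [1.0, -0.023, -0.001], [-0.001, -0.001, -1.0]]
force: [-0.4, 0.3, -1.1]
opening: 0.603
```

```bash
python3 - <<'E'
from h import *
p=vision.capture("wrist"); cv2.imwrite("pics/j.png",p["pixels"]); s=bot.read_state(); print(s["position"],s["force"],s["opening"])
print(pr(p,[.5332,.1554,.124]),pr(p,[.53,.0404,.124]))
E
```

```text
[0.53300062 0.15442748 0.22396688] [ 0.27488577 -0.56234007 -0.24927938] 0.5954189598755489
[281.53644364 239.33842442] [114.66384037 238.55123588]
```

View pics/j.png

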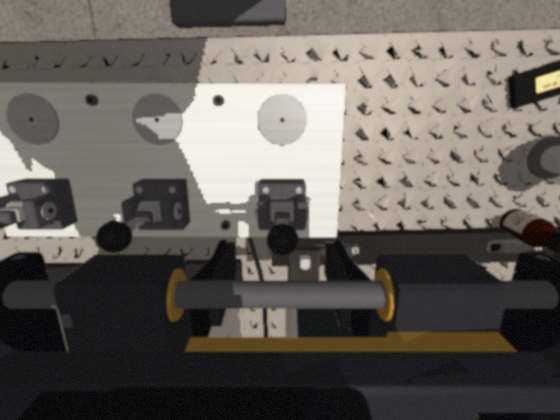

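Left knob at (283,239), upright, centred between the jaws. Descend and pinch.

Emit:
{"fn": "play_rows", "kwargs": {
  "series": [
    {"tx":0,"ty":0,"tz":-0.0325,"turn":0},
    {"tx":0,"ty":0,"tz":-0.03,"turn":0},
    {"tx":0,"ty":0,"tz":0,"turn":0},
    {"tx":0,"ty":0,"tz":0,"turn":0}
  ]
}}

```text
time_s: 14.55
position: [0.5331, 0.1546, 0.1742]
tcp_rot: [[0.024, 1.0, -0.001], [1.0, -0.024, -0.0], [-0.0, -0.001, -1.0]]
force: [0.4, -0.7, 0.6]
opening: 0.601
```

Emit:
{"fn": "play_rows", "kwargs": {
  "series": [
    {"tx":0,"ty":0,"tz":0,"turn":0},
    {"tx":0,"ty":0,"tz":0,"turn":0},
    {"tx":0,"ty":0,"tz":0,"turn":0},
    {"tx":0,"ty":0,"tz":0,"turn":0},
    {"tx":0,"ty":0,"tz":0,"turn":0}
  ],
  "gripper": 0.2
}}

```text
time_s: 15.05
position: [0.5331, 0.1558, 0.1746]
tcp_rot: [[0.022, 1.0, 0.001], [1.0, -0.022, 0.0], [0.0, 0.001, -1.0]]
force: [-0.3, 1.5, 0.8]
opening: 0.249
```

Emit:
{"fn": "play_rows", "kwargs": {
  "series": [
    {"tx":0.0025,"ty":0,"tz":0,"turn":0},
    {"tx":0.0025,"ty":0,"tz":0,"turn":0},
    {"tx":0,"ty":0,"tz":0,"turn":0},
    {"tx":0,"ty":0,"tz":0,"turn":0}
  ]
}}

```text
time_s: 15.45
position: [0.5368, 0.1559, 0.1744]
tcp_rot: [[0.022, 1.0, -0.0], [1.0, -0.022, 0.0], [0.0, -0.001, -1.0]]
force: [-1.9, 1.0, 4.8]
opening: 0.231
```

Emit:
{"fn": "play_rows", "kwargs": {
  "series": [
    {"tx":0.0025,"ty":0,"tz":0,"turn":0},
    {"tx":0.0025,"ty":0,"tz":0,"turn":0},
    {"tx":0,"ty":0,"tz":0,"turn":0},
    {"tx":0,"ty":0,"tz":0,"turn":0}
  ]
}}

```text
time_s: 15.85
position: [0.5408, 0.1558, 0.1741]
tcp_rot: [[0.022, 1.0, -0.001], [1.0, -0.022, 0.0], [0.0, -0.001, -1.0]]
force: [-3.2, 1.8, 4.6]
opening: 0.229
```

Emit:
{"fn": "play_rows", "kwargs": {
  "series": [
    {"tx":0.0025,"ty":0,"tz":0,"turn":0},
    {"tx":0,"ty":0,"tz":0,"turn":0},
    {"tx":0,"ty":0,"tz":0,"turn":0}
  ]
}}

```text
time_s: 16.15
position: [0.5427, 0.1557, 0.1738]
tcp_rot: [[0.022, 1.0, -0.001], [1.0, -0.022, -0.0], [-0.0, -0.001, -1.0]]
force: [-3.2, 2.4, 1.2]
opening: 0.231
```

Emit:
{"fn": "play_rows", "kwargs": {
  "series": [
    {"tx":0.0025,"ty":0,"tz":0,"turn":0},
    {"tx":0,"ty":0,"tz":0,"turn":0},
    {"tx":0,"ty":0,"tz":0,"turn":0}
  ]
}}

```text
time_s: 16.45
position: [0.5445, 0.1556, 0.1737]
tcp_rot: [[0.022, 1.0, -0.002], [1.0, -0.022, -0.0], [-0.0, -0.002, -1.0]]
force: [-3.6, 2.4, -3.3]
opening: 0.232
```

Emit:
{"fn": "play_rows", "kwargs": {
  "series": [
    {"tx":-0.0025,"ty":0,"tz":0,"turn":0},
    {"tx":-0.0025,"ty":0,"tz":0,"turn":0},
    {"tx":-0.0025,"ty":0,"tz":0,"turn":0},
    {"tx":-0.0025,"ty":0,"tz":0,"turn":0},
    {"tx":-0.0025,"ty":0,"tz":0,"turn":0},
    {"tx":-0.0025,"ty":0,"tz":0,"turn":0},
    {"tx":-0.0025,"ty":0,"tz":0,"turn":0},
    {"tx":-0.0025,"ty":0,"tz":0,"turn":0},
    {"tx":0,"ty":0,"tz":0,"turn":0},
    {"tx":0,"ty":0,"tz":0,"turn":0}
  ]
}}

```text
time_s: 17.45
position: [0.5296, 0.1558, 0.1745]
tcp_rot: [[0.022, 1.0, 0.002], [1.0, -0.022, 0.0], [0.0, 0.001, -1.0]]
force: [3.2, 2.9, -5.2]
opening: 0.235
```

Emit:
{"fn": "play_rows", "kwargs": {
  "series": [
    {"tx":-0.0025,"ty":0,"tz":0,"turn":0},
    {"tx":-0.0025,"ty":0,"tz":0,"turn":0},
    {"tx":0,"ty":0,"tz":0,"turn":0},
    {"tx":0,"ty":0,"tz":0,"turn":0}
  ]
}}

```text
time_s: 17.85
position: [0.5253, 0.1559, 0.1743]
tcp_rot: [[0.022, 1.0, 0.001], [1.0, -0.022, 0.0], [0.0, 0.001, -1.0]]
force: [2.7, 2.3, -4.9]
opening: 0.232
```

Emit:
{"fn": "play_rows", "kwargs": {
  "series": [
    {"tx":-0.0025,"ty":0,"tz":0,"turn":0},
    {"tx":0,"ty":0,"tz":0,"turn":0},
    {"tx":0,"ty":0,"tz":0,"turn":0}
  ]
}}

```text
time_s: 18.15
position: [0.5234, 0.1558, 0.1742]
tcp_rot: [[0.022, 1.0, 0.001], [1.0, -0.022, 0.0], [0.0, 0.001, -1.0]]
force: [3.7, 3.4, -7.1]
opening: 0.234
```

Emit:
{"fn": "play_rows", "kwargs": {
  "series": [
    {"tx":0.0031,"ty":0,"tz":0,"turn":0},
    {"tx":0.0031,"ty":0,"tz":0,"turn":0},
    {"tx":0.0031,"ty":0,"tz":0,"turn":0},
    {"tx":0.0031,"ty":0,"tz":0,"turn":0},
    {"tx":0.0031,"ty":0,"tz":0,"turn":0},
    {"tx":0.0031,"ty":0,"tz":0,"turn":0},
    {"tx":0.0031,"ty":0,"tz":-0.0005,"turn":0},
    {"tx":0.0031,"ty":0,"tz":-0.0005,"turn":0},
    {"tx":0.0031,"ty":0,"tz":-0.0005,"turn":0},
    {"tx":0,"ty":0,"tz":0,"turn":0}
  ]
}}

```text
time_s: 19.15
position: [0.5457, 0.1555, 0.173]
tcp_rot: [[0.022, 1.0, 0.0], [1.0, -0.022, -0.0], [-0.0, 0.0, -1.0]]
force: [-1.8, 1.8, 4.5]
opening: 0.225
```

Emit:
{"fn": "play_rows", "kwargs": {
  "series": [
    {"tx":0.0025,"ty":0,"tz":-0.0005,"turn":0},
    {"tx":0,"ty":0,"tz":0,"turn":0},
    {"tx":0,"ty":0,"tz":0,"turn":0}
  ]
}}

```text
time_s: 19.45
position: [0.5473, 0.1555, 0.1726]
tcp_rot: [[0.022, 1.0, -0.0], [1.0, -0.022, -0.0], [-0.0, -0.0, -1.0]]
force: [-2.1, 1.5, 4.2]
opening: 0.229
```

Emit:
{"fn": "play_rows", "kwargs": {
  "series": [
    {"tx":0.0025,"ty":0,"tz":-0.0005,"turn":0},
    {"tx":0,"ty":0,"tz":0,"turn":0},
    {"tx":0,"ty":0,"tz":0,"turn":0}
  ]
}}

```text
time_s: 19.75
position: [0.5489, 0.1556, 0.1721]
tcp_rot: [[0.022, 1.0, -0.001], [1.0, -0.022, -0.0], [-0.0, -0.001, -1.0]]
force: [-3.5, 0.4, 4.5]
opening: 0.228
```

Emit:
{"fn": "play_rows", "kwargs": {
  "series": [
    {"tx":0.0025,"ty":0,"tz":-0.0005,"turn":0},
    {"tx":0,"ty":0,"tz":0,"turn":0},
    {"tx":0,"ty":0,"tz":0,"turn":0}
  ]
}}

```text
time_s: 20.05
position: [0.5508, 0.1556, 0.1715]
tcp_rot: [[0.022, 1.0, -0.002], [1.0, -0.022, -0.0], [-0.0, -0.002, -1.0]]
force: [-5.3, 0.1, 2.8]
opening: 0.231
```

Emit:
{"fn": "play_rows", "kwargs": {
  "series": [
    {"tx":0.0018,"ty":0,"tz":-0.0004,"turn":0},
    {"tx":0,"ty":0,"tz":0,"turn":0},
    {"tx":0,"ty":0,"tz":0,"turn":0},
    {"tx":0,"ty":0,"tz":0,"turn":0}
  ]
}}

```text
time_s: 20.45
position: [0.5518, 0.1556, 0.1712]
tcp_rot: [[0.022, 1.0, -0.003], [1.0, -0.022, -0.0], [-0.0, -0.003, -1.0]]
force: [-5.4, 0.2, 3.4]
opening: 0.226
```

Emit:
{"fn": "play_rows", "kwargs": {
  "series": [
    {"tx":-0.0025,"ty":0,"tz":0,"turn":0},
    {"tx":-0.0025,"ty":0,"tz":0.0005,"turn":0},
    {"tx":0,"ty":0,"tz":0,"turn":0},
    {"tx":0,"ty":0,"tz":0,"turn":0}
  ]
}}

```text
time_s: 20.85
position: [0.5492, 0.1556, 0.1719]
tcp_rot: [[0.022, 1.0, 0.001], [1.0, -0.022, -0.0], [-0.0, 0.001, -1.0]]
force: [-2.3, 0.1, 1.7]
opening: 0.222
```

Emit:
{"fn": "play_rows", "kwargs": {
  "series": [
    {"tx":-0.0019,"ty":0,"tz":0,"turn":0},
    {"tx":0,"ty":0,"tz":0,"turn":0},
    {"tx":0,"ty":0,"tz":0,"turn":0}
  ]
}}

```text
time_s: 21.15
position: [0.548, 0.1556, 0.1722]
tcp_rot: [[0.022, 1.0, 0.002], [1.0, -0.022, 0.0], [0.0, 0.002, -1.0]]
force: [-1.4, -0.4, 2.6]
opening: 0.227
```

Emit:
{"fn": "play_rows", "kwargs": {
  "series": [
    {"tx":0,"ty":0,"tz":0,"turn":0},
    {"tx":0,"ty":0,"tz":0,"turn":0},
    {"tx":0,"ty":0,"tz":0,"turn":0},
    {"tx":0,"ty":0,"tz":0.03,"turn":0},
    {"tx":0,"ty":0,"tz":0.04,"turn":0},
    {"tx":-0.0288,"ty":0,"tz":0.02,"turn":0},
    {"tx":0,"ty":0,"tz":0,"turn":0},
    {"tx":0,"ty":0,"tz":0,"turn":0}
  ],
  "gripper": 0.6
}}

```text
time_s: 21.95
position: [0.5244, 0.1557, 0.244]
tcp_rot: [[0.022, 1.0, 0.001], [1.0, -0.022, 0.0], [0.0, 0.001, -1.0]]
force: [-0.0, -0.1, 0.2]
opening: 0.597
```

```bash
python3 - <<'E'
from h import *
p=vision.capture("wrist"); cv2.imwrite("pics/k.png",p["pixels"]); s=bot.read_state(); print(s["position"],s["force"],s["opening"])
for l in (0,.18,.2,.22): print(pr(p,[.533+.065*np.sin(l),.1554,.059+.065*np.cos(l)]))
E
```

```text
[0.52460708 0.15567708 0.24341985] [ 0.90059992  0.82068244 -0.52048429] 0.5989699529773098
[280.14350302 238.70886325]
[280.47536554 252.06898152]
[280.51069847 253.43065762]
[280.54563965 254.76482128]
```

View pics/k.png

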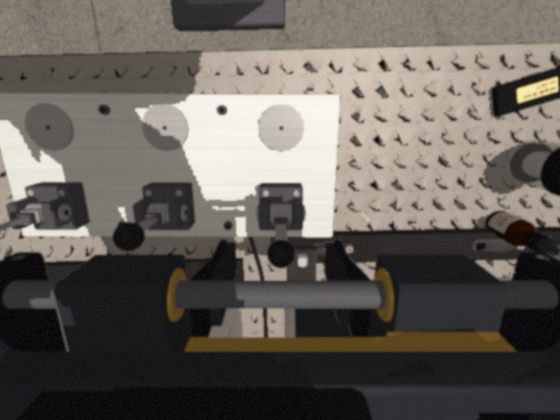

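Emit:
{"fn": "play_rows", "kwargs": {
  "series": [
    {"tx":-0.0068,"ty":-0.0545,"tz":0,"turn":0},
    {"tx":-0.0068,"ty":-0.0545,"tz":0,"turn":0},
    {"tx":-0.0068,"ty":-0.0545,"tz":0,"turn":0},
    {"tx":-0.0068,"ty":-0.0545,"tz":0,"turn":0},
    {"tx":-0.0068,"ty":-0.0545,"tz":0,"turn":0},
    {"tx":-0.0068,"ty":-0.0545,"tz":0,"turn":0},
    {"tx":-0.0068,"ty":-0.0545,"tz":0,"turn":0},
    {"tx":-0.0068,"ty":-0.0545,"tz":0,"turn":0},
    {"tx":-0.0068,"ty":-0.0545,"tz":0,"turn":0},
    {"tx":-0.0068,"ty":-0.0545,"tz":0,"turn":0}
  ],
  "gripper": 0.64
}}

```text
time_s: 23.0
position: [0.4696, -0.2826, 0.2425]
tcp_rot: [[0.023, 1.0, -0.001], [1.0, -0.023, 0.001], [0.001, -0.001, -1.0]]
force: [0.8, 0.5, -0.8]
opening: 0.64
```

Emit:
{"fn": "play_rows", "kwargs": {
  "series": [
    {"tx":0,"ty":0,"tz":0,"turn":0},
    {"tx":0,"ty":0,"tz":0,"turn":0},
    {"tx":0,"ty":0,"tz":0,"turn":0}
  ]
}}

```text
time_s: 23.3
position: [0.4696, -0.2793, 0.2428]
tcp_rot: [[0.022, 1.0, -0.002], [1.0, -0.022, 0.002], [0.002, -0.002, -1.0]]
force: [-0.3, 0.3, -0.3]
opening: 0.643
```

```bash
python3 - <<'E'
from h import *
p=vision.capture("wrist"); cv2.imwrite("pics/l.png",p["pixels"]); s=bot.read_state(); print(s["position"],s["tcp_rot"][:,0],s["force"],s["opening"])
for d in nets.look_for(p,"dust_cap")[:5]: print(round(d["confidence"],2),px(d["at"]).round(1),bp(p,px(d["at"]),.0125).round(4), fitc(p,px(d["at"]),.0125,12,34))
E
```

```text
[ 0.4697313  -0.27890087  0.24309107] [0.02092134 0.99977965 0.00171734] [ 0.61565073  0.77663509 -0.7292866 ] 0.6406182816283714
0.96 [240.6 183.3] [ 0.4578 -0.3219  0.0125] (array([ 0.45635408, -0.3188768 ]), np.float64(0.019950805141281575), np.float64(0.0002836141326715714))
0.89 [357.7 223.6] [ 0.5076 -0.1915  0.0125] (array([ 0.50691489, -0.1896748 ]), np.float64(0.021046803106183606), np.float64(0.0004651726773445136))
0.63 [322.9 163. ] [ 0.4377 -0.2324  0.0125] (array([ 0.43802471, -0.23439386]), np.float64(0.020090960850211483), np.float64(0.0002814118197838056))
```

View pics/l.png

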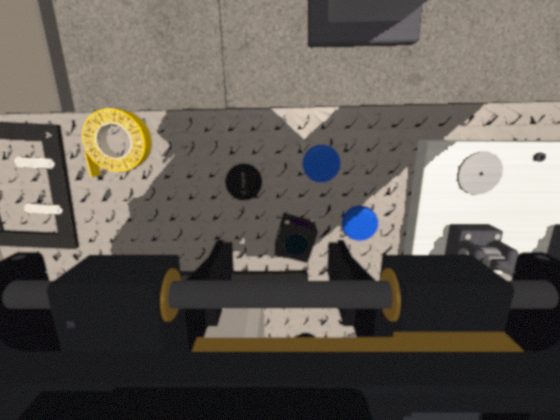

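```bash
python3 - <<'E'
from h import *
p=vision.capture("wrist"); I=p["pixels"]
cv2.imwrite("pics/m.png",cv2.resize(I[130:270,190:400],None,fx=3.5,fy=3.5,interpolation=cv2.INTER_CUBIC))
for z,t in((.0125,1),):
  print(fitc(p,(243,181),z,12,30))
g=I.max(2); m=(g<38).astype(np.uint8)
n,l,st,ce=cv2.connectedComponentsWithStats(m)
k=l[181,238] or l[185,248]; print(st[k],ce[k],bp(p,ce[k],.0125),bp(p,ce[k],.00625))
for d in nets.masks_of(p,"dust_cap")[:1]:
  ys,xs=np.nonzero(d["region"]); print(xs.mean(),ys.mean(),xs.min(),xs.max(),ys.min(),ys.max(), bp(p,(xs.mean(),ys.mean()),.008))
E
```

```text
(array([ 0.45623842, -0.31893082]), np.float64(0.01995268184640909), np.float64(0.00025595069057399687))
[226 164  35  35 923] [243.05742145 181.11050921] [ 0.45609914 -0.31876141  0.0125    ] [ 0.45740178 -0.3195569   0.00625   ]
358.75118708452044 222.81196581196582 340 377 205 241 [ 0.50882572 -0.18859878  0.008     ]
```

View pics/m.png

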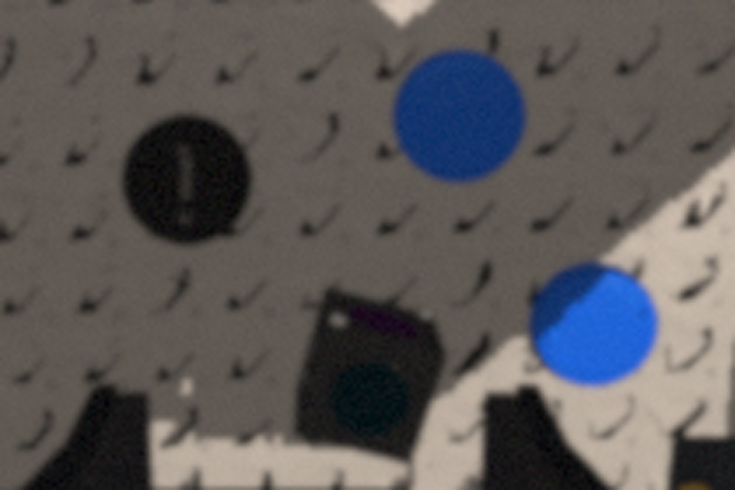

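Emit:
{"fn": "play_rows", "kwargs": {
  "series": [
    {"tx":-0.0165,"ty":-0.05,"tz":0,"turn":0},
    {"tx":0,"ty":0,"tz":-0.04,"turn":0},
    {"tx":0,"ty":0,"tz":-0.04,"turn":0},
    {"tx":0,"ty":0,"tz":-0.04,"turn":0},
    {"tx":0,"ty":0,"tz":0,"turn":0},
    {"tx":0,"ty":0,"tz":0,"turn":0},
    {"tx":0,"ty":0,"tz":0,"turn":0}
  ]
}}

```text
time_s: 24.2
position: [0.4577, -0.3207, 0.1496]
tcp_rot: [[0.021, 1.0, 0.002], [1.0, -0.021, -0.002], [-0.002, 0.002, -1.0]]
force: [0.2, 0.5, 0.6]
opening: 0.639
```

```bash
python3 - <<'E'
from h import *
p=vision.capture("wrist"); cv2.imwrite("pics/n.png",p["pixels"]); s=bot.read_state(); print(s["position"],s["tcp_rot"][:,0],s["force"],s["opening"])
g=p["pixels"].max(2)
print(pr(p,[.4565,-.319,.0125]))
E
```

```text
[ 0.45768384 -0.32083238  0.14979167] [ 0.02149698  0.9997653  -0.00268862] [-0.18191063  0.08471064 -0.10016526] 0.6407916097168106
[282.7763607  218.98893341]
```

View pics/n.png

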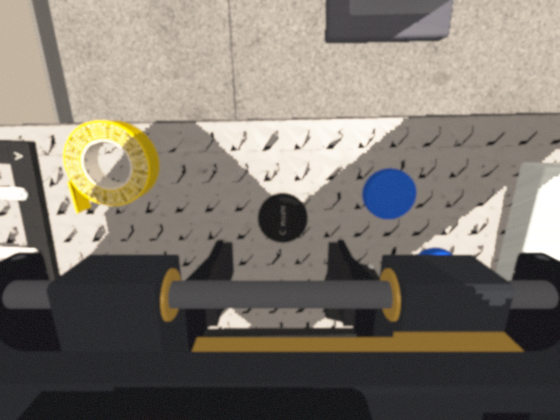

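Emit:
{"fn": "play_rows", "kwargs": {
  "series": [
    {"tx":0,"ty":0.0012,"tz":-0.03,"turn":0},
    {"tx":0,"ty":0,"tz":-0.03,"turn":0},
    {"tx":0,"ty":0,"tz":-0.025,"turn":0},
    {"tx":0,"ty":0,"tz":0,"turn":0},
    {"tx":0,"ty":0,"tz":0,"turn":0},
    {"tx":0,"ty":0,"tz":0,"turn":0}
  ]
}}

```text
time_s: 24.85
position: [0.4574, -0.3201, 0.0816]
tcp_rot: [[0.022, 1.0, 0.002], [1.0, -0.022, -0.002], [-0.002, 0.002, -1.0]]
force: [0.2, 0.4, -0.4]
opening: 0.641
```

```bash
python3 - <<'E'
from h import *
p=vision.capture("wrist"); cv2.imwrite("pics/o.png",p["pixels"]); s=bot.read_state(); print(s["position"],s["tcp_rot"][:,0],s["force"],s["opening"])
E
```

```text
[ 0.45741711 -0.3200851   0.0815682 ] [ 0.02201189  0.99975496 -0.00234574] [-0.79510824  0.15503002  0.72218393] 0.64016378199205
```

View pics/o.png

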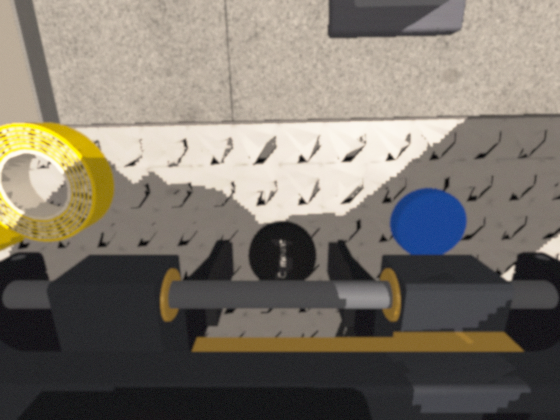

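```bash
python3 - <<'E'
from h import *
p=vision.capture("wrist")
print(fitc(p,(283,252),.0125,22,44), bp(p,(283,254),.0125)); print(pr(p,[.4565,-.319,.0125]))
E
```

```text
(array([ 0.45371062, -0.31943881]), np.float64(0.019837610370967425), np.float64(0.0005062937368170949)) [ 0.45427481 -0.31865091  0.0125    ]
[282.48260898 257.44166301]
```

Emit:
{"fn": "play_rows", "kwargs": {
  "series": [
    {"tx":0,"ty":0,"tz":-0.0055,"turn":0},
    {"tx":0,"ty":0,"tz":-0.0055,"turn":0},
    {"tx":0,"ty":0,"tz":0,"turn":0},
    {"tx":0,"ty":0,"tz":0,"turn":0}
  ]
}}

```text
time_s: 25.35
position: [0.4565, -0.3192, 0.0708]
tcp_rot: [[0.022, 1.0, -0.0], [1.0, -0.022, 0.0], [0.0, -0.0, -1.0]]
force: [0.1, 0.0, 0.2]
opening: 0.639
```

Emit:
{"fn": "play_rows", "kwargs": {
  "series": [
    {"tx":-0.0015,"ty":0,"tz":0.0015,"turn":0},
    {"tx":0,"ty":0,"tz":0,"turn":0},
    {"tx":0,"ty":0,"tz":0,"turn":0},
    {"tx":0,"ty":0,"tz":0,"turn":0},
    {"tx":0,"ty":0,"tz":0,"turn":0},
    {"tx":0,"ty":0,"tz":0,"turn":0}
  ],
  "gripper": 0.4
}}

```text
time_s: 25.95
position: [0.4554, -0.3194, 0.0724]
tcp_rot: [[0.022, 1.0, -0.0], [1.0, -0.022, -0.0], [-0.0, -0.0, -1.0]]
force: [-0.4, 0.3, 2.0]
opening: 0.46
```

```bash
python3 - <<'E'
from h import *
p=vision.capture("wrist"); cv2.imwrite("pics/q.png",p["pixels"]); s=bot.read_state(); print(s["position"],s["tcp_rot"][:,0],s["force"],s["opening"])
E
```

```text
[ 0.45544419 -0.31939448  0.07244164] [ 2.21406163e-02  9.99754859e-01 -1.20320674e-04] [-0.40264049  0.11114444  0.93666784] 0.46218312387216104
```

View pics/q.png

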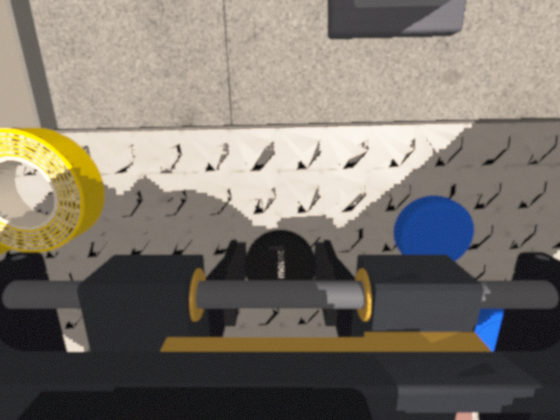

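```bash
python3 - <<'E'
from h import *
p=vision.capture("wrist"); g=p["pixels"].max(2)
print(g[222:245,281], g[222:245,270])
# fit arc
from scipy.optimize import least_squares
pts=[]
for u in range(256,308):
    col=cv2.GaussianBlur(g[215:250,u:u+1].astype(float),(1,5),1)[:,0]; d=np.gradient(col); k=np.argmin(d); 
    if d[k]<-8: pts.append(bp(p,(u+.0,215+k),.0125)[:2])
pts=np.array(pts); print(len(pts))
f=lambda s: np.hypot(pts[:,0]-s[0],pts[:,1]-s[1])-.0205
r=least_squares(f,[.456,-.319],loss="soft_l1",f_scale=.0005); print(r.x, np.abs(r.fun).mean(), bot.read_state()["position"])
E
```

```text
[128 126 125 125 123 122 114  89  53  28  25  18  24  18  13  19  20  20
  27  21  23  23  27] [236 237 237 237 235 226 191 145 102  69  40  28  25  18  15  21  26  25
  26  28  27  29  27]
52
[ 0.44654744 -0.31083235] 0.0017817882122495566 [ 0.45544757 -0.31937869  0.07244107]
```

Emit:
{"fn": "play_rows", "kwargs": {
  "series": [
    {"tx":0,"ty":0,"tz":0.02,"turn":0},
    {"tx":0,"ty":0,"tz":0.04,"turn":0},
    {"tx":0,"ty":0,"tz":0.05,"turn":0},
    {"tx":0,"ty":0,"tz":0.05,"turn":0},
    {"tx":0,"ty":0,"tz":0.04,"turn":0},
    {"tx":0,"ty":0,"tz":0,"turn":0},
    {"tx":0,"ty":0,"tz":0,"turn":0}
  ]
}}

```text
time_s: 26.75
position: [0.4554, -0.3193, 0.2328]
tcp_rot: [[0.022, 1.0, 0.001], [1.0, -0.022, -0.001], [-0.001, 0.001, -1.0]]
force: [0.1, -0.2, -0.8]
opening: 0.457
```

```bash
python3 - <<'E'
from h import *
p=vision.capture("wrist"); g=p["pixels"].max(2); P=bot.read_state()["position"]; z=P[2]-.0599
I=p["pixels"]; cv2.imwrite("pics/r.png",cv2.resize(I[200:300,220:345],None,fx=5,fy=5,interpolation=cv2.INTER_CUBIC))
from scipy.optimize import least_squares
pts=[];uv=[]
for u in range(258,306):
    col=cv2.GaussianBlur(g[215:250,u:u+1].astype(float),(1,5),1)[:,0]; d=np.gradient(col); k=np.argmin(d); uv.append((u,215+k))
    if d[k]<-5: pts.append(bp(p,(u+.0,215+k),z)[:2])
pts=np.array(pts); print(len(pts)); print(uv[::4])
f=lambda s: np.hypot(pts[:,0]-s[0],pts[:,1]-s[1])-.0205
r=least_squares(f,[P[0]+.005,P[1]],loss="soft_l1",f_scale=.0005); print(r.x,r.x-P[:2], np.abs(r.fun).mean())
print(P)
E
```

```text
48
[(258, np.int64(237)), (262, np.int64(234)), (266, np.int64(232)), (270, np.int64(231)), (274, np.int64(229)), (278, np.int64(230)), (282, np.int64(230)), (286, np.int64(230)), (290, np.int64(230)), (294, np.int64(230)), (298, np.int64(234)), (302, np.int64(237))]
[ 0.4543456  -0.31962045] [-0.00057551 -0.00084241] 0.00030289315996835783
[ 0.45492111 -0.31877805  0.23163512]
```

View pics/r.png

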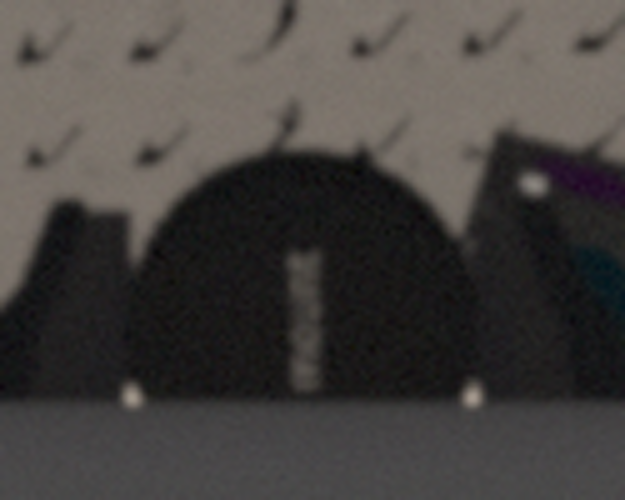

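Emit:
{"fn": "play_rows", "kwargs": {
  "series": [
    {"tx":0,"ty":0.0496,"tz":0,"turn":0},
    {"tx":0,"ty":0.0496,"tz":0,"turn":0},
    {"tx":0,"ty":0.0496,"tz":0,"turn":0},
    {"tx":0,"ty":0.0496,"tz":0,"turn":0},
    {"tx":0,"ty":0.0496,"tz":0,"turn":0},
    {"tx":0,"ty":0.0496,"tz":0,"turn":0},
    {"tx":0,"ty":0.0496,"tz":0,"turn":0},
    {"tx":0,"ty":0.0496,"tz":0,"turn":0},
    {"tx":0,"ty":0.0496,"tz":0,"turn":0},
    {"tx":0,"ty":0.0496,"tz":0,"turn":0}
  ]
}}

```text
time_s: 27.8
position: [0.4541, 0.0791, 0.2305]
tcp_rot: [[0.022, 1.0, -0.004], [1.0, -0.022, 0.0], [0.0, -0.004, -1.0]]
force: [1.5, -0.2, -0.3]
opening: 0.462
```

Emit:
{"fn": "play_rows", "kwargs": {
  "series": [
    {"tx":0,"ty":0.0496,"tz":0,"turn":0},
    {"tx":0,"ty":0.0496,"tz":0,"turn":0},
    {"tx":0,"ty":0,"tz":-0.03,"turn":0},
    {"tx":0,"ty":0,"tz":-0.04,"turn":0},
    {"tx":0,"ty":0,"tz":-0.04,"turn":0},
    {"tx":0,"ty":0,"tz":0,"turn":0},
    {"tx":0,"ty":0,"tz":0,"turn":0},
    {"tx":0,"ty":0,"tz":0,"turn":0}
  ]
}}

```text
time_s: 28.6
position: [0.4559, 0.1567, 0.1449]
tcp_rot: [[0.022, 1.0, 0.001], [1.0, -0.022, 0.0], [0.0, 0.001, -1.0]]
force: [0.1, -0.7, 1.0]
opening: 0.459
```

```bash
python3 - <<'E'
from h import *
p=vision.capture("wrist"); cv2.imwrite("pics/s.png",p["pixels"]); s=bot.read_state(); print(s["position"],s["tcp_rot"].round(4).tolist(),s["force"],s["opening"])
E
```

```text
[0.45614166 0.15672925 0.14534623] [[0.0225, 0.9997, 0.0021], [0.9997, -0.0225, 0.0002], [0.0002, 0.0021, -1.0]] [ 0.58182605 -0.49354253  0.12202173] 0.45971400266129947
```

View pics/s.png

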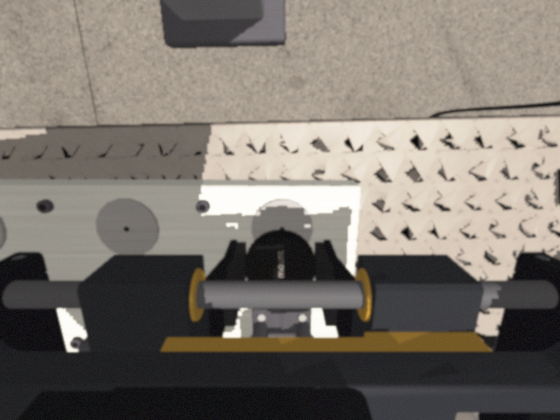

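```bash
python3 - <<'E'
from h import *
p=vision.capture("wrist"); P=bot.read_state()["position"]
s=fitc(p,(127,227),.028,22,40); print(s, s[0]+np.array([.0029,.115]), P)
g=p["pixels"].max(2)
print(g[190:235,283])
print(bp(p,(283,200),.028))
cv2.imwrite("pics/t.png",cv2.resize(p["pixels"][180:300,200:365],None,fx=4.5,fy=4.5,interpolation=cv2.INTER_CUBIC))
E
```

```text
(array([0.45175521, 0.04327191]), np.float64(0.023241701959392912), np.float64(0.00021315819482093865)) [0.45465521 0.15827191] [0.45619488 0.15676958 0.14551883]
[254 253 253 253 253 254 253 248 232 223 228 230 227 227 226 222 211 178
 139 120 117 118 119 119 118 117 118 120 119 119 116 117 121 120 117 108
  94  69  54  43  32  26  15  17  20]
[0.43353546 0.15921265 0.028     ]
```

View pics/t.png

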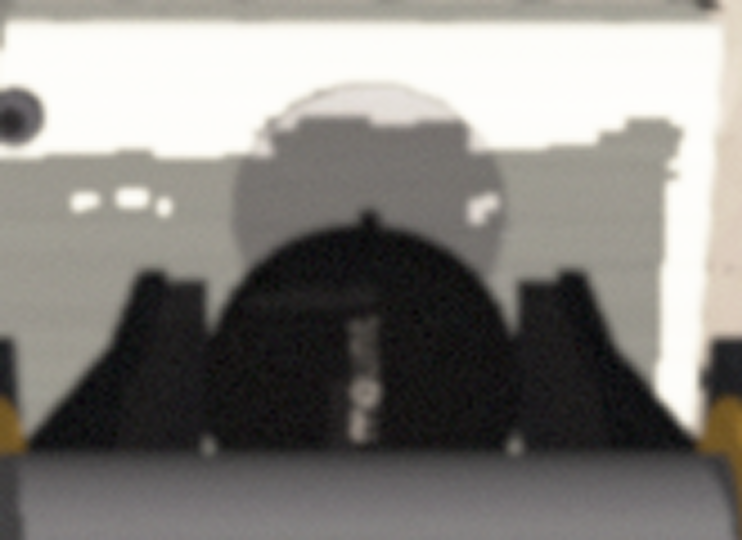

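```bash
python3 - <<'E'
from h import *
p=vision.capture("wrist"); P=bot.read_state()["position"]
print(bp(p,(281.8,228.2),.028), P, bp(p,(280.6,250),P[2]-.06))
g=p["pixels"].max(2).astype(float); pts=[]
E
```

```text
[0.45550331 0.15790485 0.028     ] [0.45616237 0.15678161 0.14556852] [0.44622904 0.15707774 0.08556852]
```

Emit:
{"fn": "play_rows", "kwargs": {
  "series": [
    {"tx":0,"ty":0.0004,"tz":-0.02,"turn":0},
    {"tx":0,"ty":0,"tz":-0.02,"turn":0},
    {"tx":0,"ty":0,"tz":0,"turn":0},
    {"tx":0,"ty":0,"tz":0,"turn":0},
    {"tx":0,"ty":0,"tz":0,"turn":0}
  ]
}}

```text
time_s: 29.25
position: [0.456, 0.1572, 0.1133]
tcp_rot: [[0.022, 1.0, 0.002], [1.0, -0.022, 0.0], [0.0, 0.002, -1.0]]
force: [-0.1, 0.6, -0.5]
opening: 0.456
```

```bash
python3 - <<'E'
from h import *
p=vision.capture("wrist"); s=bot.read_state(); P=s["position"]; print(P,s["force"])
s=fitc(p,(bp and tuple(pr(p,[.4521,.0424,.028]))),.028,26,46); print(s, s[0]+np.array([.0029,.115]))
cv2.imwrite("pics/u.png",cv2.resize(p["pixels"][180:300,200:365],None,fx=4.5,fy=4.5,interpolation=cv2.INTER_CUBIC))
E
```

```text
[0.45594871 0.15718469 0.11324964] [0.16324585 0.20047984 0.10693166]
(array([0.45197983, 0.04352706]), np.float64(0.023494573833949716), np.float64(0.00017051457272337402)) [0.45487983 0.15852706]
```

View pics/u.png

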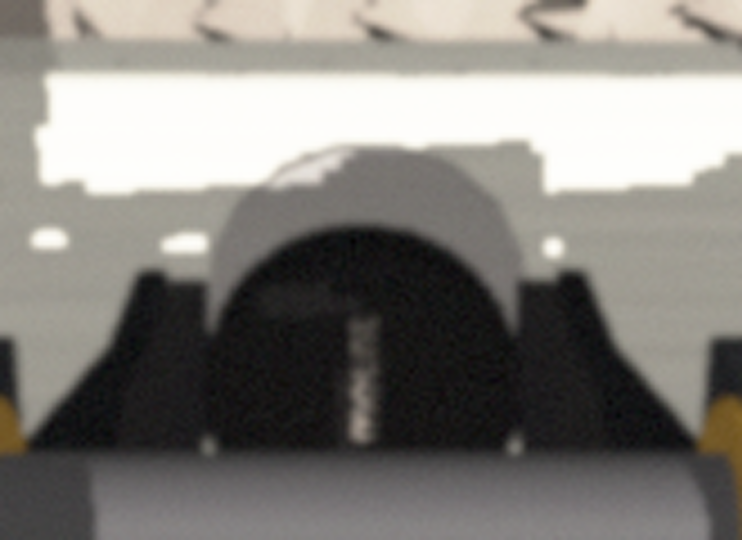

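Emit:
{"fn": "play_rows", "kwargs": {
  "series": [
    {"tx":0,"ty":0.0005,"tz":-0.0075,"turn":0},
    {"tx":0,"ty":0,"tz":-0.0065,"turn":0},
    {"tx":0,"ty":0,"tz":0,"turn":0},
    {"tx":0,"ty":0,"tz":0,"turn":0},
    {"tx":0,"ty":0,"tz":0,"turn":0}
  ]
}}

```text
time_s: 29.8
position: [0.4554, 0.1575, 0.101]
tcp_rot: [[0.022, 1.0, -0.0], [1.0, -0.022, -0.0], [-0.0, -0.0, -1.0]]
force: [0.1, -0.1, -0.3]
opening: 0.459
```

```bash
python3 - <<'E'
from h import *
p=vision.capture("wrist"); s=bot.read_state(); P=s["position"]; print(P,s["force"])
cv2.imwrite("pics/v.png",cv2.resize(p["pixels"][190:290,210:355],None,fx=5,fy=5,interpolation=cv2.INTER_CUBIC))
for c in [(.455,.157,.028)]:
  for r,z in((.023,.028),(.0205,.0415)): print(pr(p,[c[0]-r,c[1],z]),pr(p,[c[0],c[1]-r,z]),pr(p,[c[0],c[1]+r,z]))
E
```

```text
[0.45537139 0.15752699 0.10109557] [ 0.54091015  0.56480099 -0.01563597]
[278.65513839 219.67276622] [241.52533447 256.42372047] [317.65997911 254.85798923]
[278.66302761 232.26095971] [243.04821943 267.06167756] [316.07331436 265.5765495 ]
```

View pics/v.png

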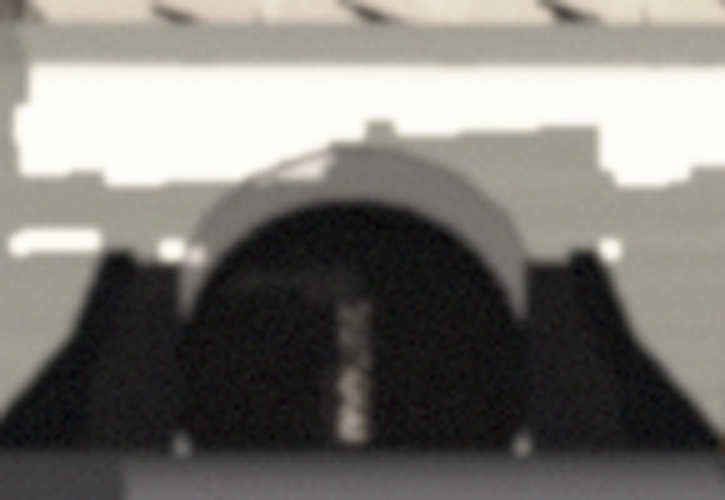

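Emit:
{"fn": "play_rows", "kwargs": {
  "series": [
    {"tx":0.0005,"ty":0,"tz":-0.001,"turn":0},
    {"tx":0,"ty":0,"tz":0,"turn":0},
    {"tx":0,"ty":0,"tz":0,"turn":0}
  ]
}}

```text
time_s: 30.15
position: [0.4558, 0.1575, 0.1004]
tcp_rot: [[0.022, 1.0, 0.0], [1.0, -0.022, 0.0], [0.0, 0.0, -1.0]]
force: [0.5, 0.4, 1.3]
opening: 0.456
```

Emit:
{"fn": "play_rows", "kwargs": {
  "series": [
    {"tx":0,"ty":0,"tz":0,"turn":0},
    {"tx":0,"ty":0,"tz":0,"turn":0},
    {"tx":0,"ty":0,"tz":0,"turn":0},
    {"tx":0,"ty":0,"tz":0,"turn":0}
  ],
  "gripper": 0.62
}}

```text
time_s: 30.55
position: [0.4559, 0.1575, 0.1003]
tcp_rot: [[0.022, 1.0, 0.0], [1.0, -0.022, -0.0], [-0.0, 0.0, -1.0]]
force: [0.8, -0.3, -0.0]
opening: 0.617
```

Emit:
{"fn": "play_rows", "kwargs": {
  "series": [
    {"tx":0,"ty":0,"tz":0.01,"turn":0},
    {"tx":0,"ty":0,"tz":0.03,"turn":0},
    {"tx":0,"ty":0,"tz":0.05,"turn":0},
    {"tx":0,"ty":0,"tz":0.05,"turn":0},
    {"tx":0.025,"ty":0,"tz":0.04,"turn":0},
    {"tx":0.025,"ty":0,"tz":0,"turn":0},
    {"tx":0,"ty":0,"tz":0,"turn":0},
    {"tx":0,"ty":0,"tz":0,"turn":0},
    {"tx":0,"ty":0,"tz":0,"turn":0}
  ]
}}

```text
time_s: 31.45
position: [0.4938, 0.1574, 0.2434]
tcp_rot: [[0.022, 1.0, -0.004], [1.0, -0.022, -0.0], [-0.0, -0.004, -1.0]]
force: [0.9, 0.2, 0.1]
opening: 0.62
```

```bash
python3 - <<'E'
from h import *
p=vision.capture("wrist"); s=bot.read_state(); P=s["position"]; print(P,s["force"])
cv2.imwrite("pics/w.png",p["pixels"])
c=pr(p,[.455,.1575,.0405]); print(c)
print("cap",fitc(p,c,.0405,13,24),"seat",fitc(p,c,.028,20,32)); 
for y,x in((.0424,.4521),(-.0717,.4494)): print(fitc(p,pr(p,[x,y,.028]),.028,16,33))
for l in (0,.18,.2,.22): print(pr(p,[.533+.065*np.sin(l),.1554,.059+.065*np.cos(l)]))
p=vision.capture("side"); cv2.imwrite("pics/w_side.png",cv2.resize(p["pixels"][140:300,200:360],None,fx=4,fy=3.7,interpolation=cv2.INTER_CUBIC))
E
```

```text
[0.4939696  0.15747864 0.24332306] [-1.18075675 -0.32569429  0.72410298]
[279.49461618 161.64983528]
cap (array([0.45701324, 0.156813  ]), np.float64(0.019865757478230647), np.float64(0.0001875481873151192)) seat (array([0.45656017, 0.15626305]), np.float64(0.02268125159094449), np.float64(0.00039422804223174755))
(array([0.45197888, 0.04312489]), np.float64(0.0229573033335597), np.float64(0.00026636891059132403))
(array([ 0.44916402, -0.07095669]), np.float64(0.02312898605147898), np.float64(0.0003423088354084572))
[278.90830862 275.80796364]
[279.25340535 288.08516208]
[279.29091131 289.31668771]
[279.32815861 290.51912149]
```

View pics/w.png

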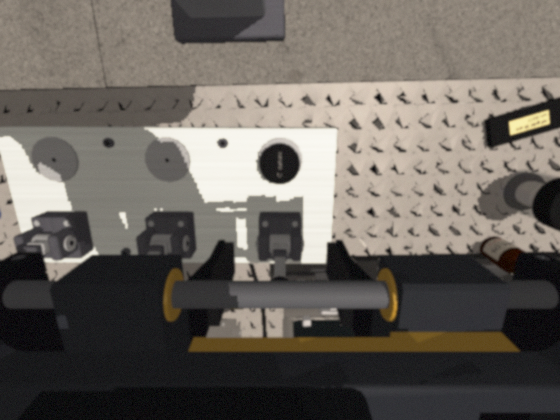

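View pics/w_side.png

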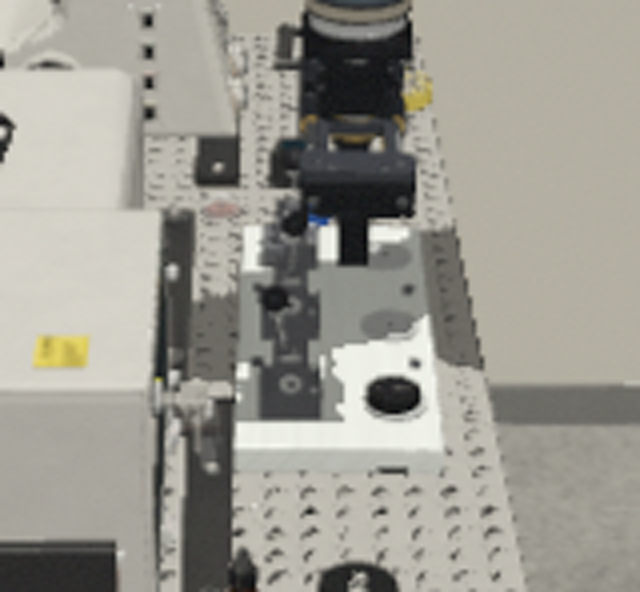

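```bash
python3 - <<'E'
from h import *
p=vision.capture("wrist"); P=bot.read_state()["position"]; print(P)
cv2.imwrite("pics/x.png",cv2.resize(p["pixels"][130:195,240:320],None,fx=8,fy=8,interpolation=cv2.INTER_CUBIC))
c=pr(p,[.455,.1575,.0405]); 
print("cap",fitc(p,c,.0405,13,22)[:2]);
for z,x,y in((.028,.4521,.0424),(.028,.4494,-.0717)): print(fitc(p,pr(p,[x,y,z]),z,16,33)[0])
# knob
cv2.imwrite("pics/x2.png",cv2.resize(p["pixels"][200:300,220:340],None,fx=5,fy=5,interpolation=cv2.INTER_CUBIC))
E
```

```text
[0.49454043 0.1575333  0.24353925]
cap (array([0.45637337, 0.15720198]), np.float64(0.019354447863140455))
[0.45201445 0.04315357]
[ 0.44910655 -0.07108337]
```

View pics/x.png

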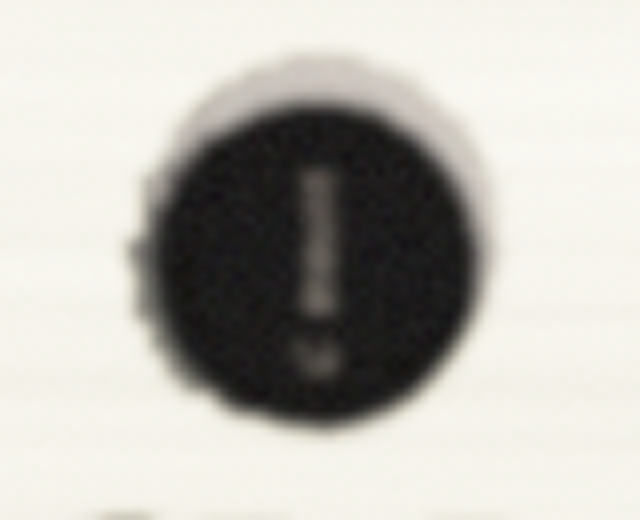

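```bash
cat >> h.py <<'E'
from scipy.optimize import least_squares
def sil(p,x,y,z0,z1,r):
    a=np.linspace(0,2*np.pi,120)
    P=np.array([pr(p,[x+r*np.cos(t),y+r*np.sin(t),z]) for z in (z0,z1) for t in a]).astype(np.float32)
    return cv2.convexHull(P)[:,0]
def fitcap(p,guess,z0,z1,r=.0205,thr=60):
    g=p["pixels"].max(2); c=pr(p,[*guess,(z0+z1)/2]).astype(int)
    m=(g<thr).astype(np.uint8); m=cv2.morphologyEx(m,cv2.MORPH_CLOSE,np.ones((5,5)))
    n,l,st,ce=cv2.connectedComponentsWithStats(m); k=l[c[1],c[0]]; 
    M=(l==k)
    def f(s):
        h=sil(p,s[0],s[1],z0,z1,r); mo=cv2.moments(h); return np.array([mo["m10"]/mo["m00"],mo["m01"]/mo["m00"]])-ce[k]
    q=least_squares(f,guess,diff_step=1e-3); h=sil(p,*q.x,z0,z1,r)
    return q.x,st[k],cv2.contourArea(h)
E
python3 - <<'E'
from h import *
p=vision.capture("wrist")
for t in(50,70,100): print(fitcap(p,[.456,.1572],.028,.0405,thr=t))
# seat left own front arc
g=cv2.cvtColor(p["pixels"],cv2.COLOR_BGR2GRAY).astype(float); pts=[]
c=pr(p,[.4553,.1575,.028]); print(c)
for a in np.radians(np.arange(-140,-39,4)):
    r=np.arange(15,28,.5); xs=c[0]+r*np.cos(a); ys=c[1]+r*np.sin(a)
    v=cv2.remap(g.astype(np.float32),xs.astype(np.float32)[None],ys.astype(np.float32)[None],cv2.INTER_LINEAR)[0]
    # last crossing of 235 
    k=np.where(v<222)[0]; 
    if len(k): pts.append(bp(p,(xs[k[-1]],ys[k[-1]]),.028)[:2])
pts=np.array(pts); q=least_squares(lambda s:np.hypot(*(pts-s[:2]).T)-.023,[.455,.157],loss="soft_l1",f_scale=.0005); print("seat own",q.x,np.abs(q.fun).mean())
t=vision.capture("top")
cv2.imwrite("pics/y.png",cv2.resize(t["pixels"][200:245,205:255],None,fx=12,fy=12,interpolation=cv2.INTER_CUBIC))
E
```

```text
(array([0.45735553, 0.15681062]), array([ 260,  144,   38,   38, 1127], dtype=int32), 1401.4697267133743)
(array([0.45733963, 0.1567184 ]), array([ 259,  143,   40,   39, 1191], dtype=int32), 1401.5086615141481)
(array([0.45722556, 0.15653492]), array([ 258,  143,   41,   39, 1261], dtype=int32), 1401.7928623803891)
[279.41025804 159.17845535]
seat own [0.45551406 0.15746703] 0.00018697793990452802
```

View pics/y.png

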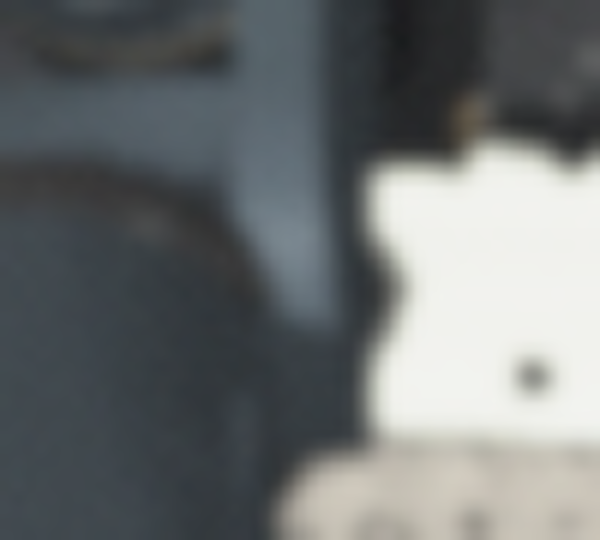

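```bash
python3 - <<'E'
from h import *
p=vision.capture("wrist"); S=8; x0,y0=235,125
I=cv2.resize(p["pixels"][y0:y0+72,x0:x0+92],None,fx=S,fy=S,interpolation=cv2.INTER_CUBIC)
def dr(h,col): cv2.polylines(I,[np.int32((h-[x0,y0]+.5)*S-.5)],True,col,1)
dr(sil(p,.4553,.1573,.024,.028,.023),(0,160,0))
dr(sil(p,.4553,.1573,.028,.0405,.0205),(0,0,255))
dr(sil(p,.4573,.1573,.028,.0405,.0205),(255,0,0))
cv2.imwrite("pics/z.png",I)
h=sil(p,.4573,.1573,.028,.0405,.0205); print(h.min(0),h.max(0)); print(p["extrinsics"][:3,3])
E
```

```text
[258.2669  139.79532] [300.06622 182.60555]
[0.41383231 0.15908325 0.33714586]
```

View pics/z.png

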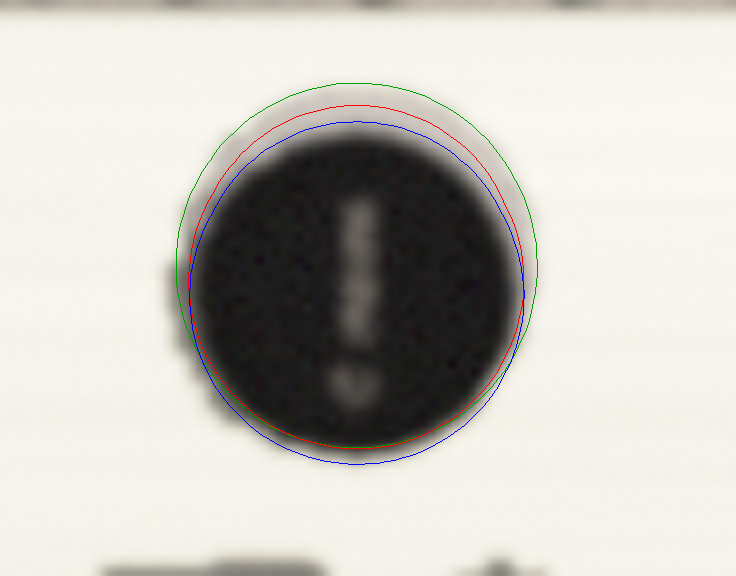

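Emit:
{"fn": "play_rows", "kwargs": {
  "series": [
    {"tx":0.025,"ty":0,"tz":0,"turn":0},
    {"tx":0.026,"ty":0,"tz":0,"turn":0},
    {"tx":0,"ty":0,"tz":0,"turn":0},
    {"tx":0,"ty":0,"tz":0,"turn":0},
    {"tx":0,"ty":0,"tz":0,"turn":0},
    {"tx":0,"ty":0,"tz":0,"turn":0}
  ]
}}

```text
time_s: 32.35
position: [0.5354, 0.1576, 0.2442]
tcp_rot: [[0.022, 1.0, -0.002], [1.0, -0.022, -0.0], [-0.0, -0.002, -1.0]]
force: [0.3, -0.5, -0.7]
opening: 0.619
```

```bash
python3 - <<'E'
from h import *
p=vision.capture("wrist"); S=8; print(p["extrinsics"][:3,3]); c=pr(p,[.4555,.1573,.034]); x0,y0=int(c[0])-46,int(c[1])-36; print(c)
cv2.imwrite("pics/aa_full.png",p["pixels"])
I=cv2.resize(p["pixels"][y0:y0+72,x0:x0+92],None,fx=S,fy=S,interpolation=cv2.INTER_CUBIC)
def dr(h,col): cv2.polylines(I,[np.int32((h-[x0,y0]+.5)*S-.5)],True,col,1)
dr(sil(p,.4553,.1573,.028,.028,.023),(0,160,0))
dr(sil(p,.4553,.1573,.0405,.0405,.0205),(0,0,255))
cv2.imwrite("pics/aa.png",I)
print("cap",fitc(p,c,.0405,13,21.5)); print("seat",fitc(p,c,.028,20,28))
for z,x,y in((.028,.4521,.0424),(.028,.4494,-.0717)): print(fitc(p,pr(p,[x,y,z]),z,16,33)[0])
E
```

```text
[0.45414396 0.15911697 0.33748817]
[278.11932306 117.27401632]
cap (array([0.45665308, 0.15717349]), np.float64(0.018686575415913932), np.float64(0.00020236716699500654))
seat (array([0.45700397, 0.15708145]), np.float64(0.020936604052489677), np.float64(0.0001519244337561329))
[0.45227413 0.04334465]
[ 0.44931459 -0.07114767]
```

View pics/aa.png

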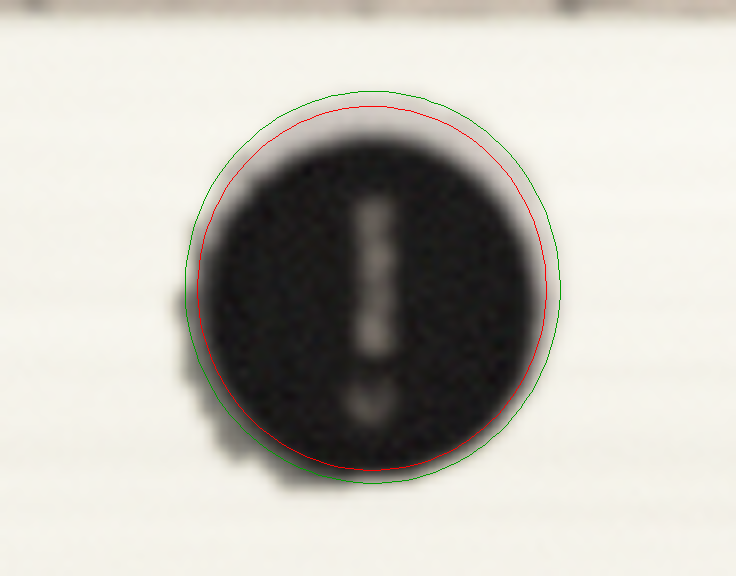

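View pics/aa_full.png

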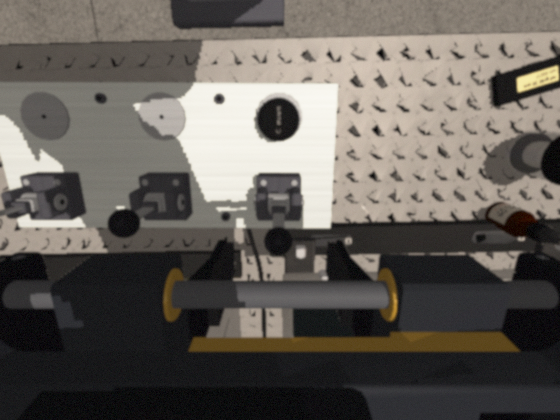

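Emit:
{"fn": "play_rows", "kwargs": {
  "series": [
    {"tx":-0.0498,"ty":0,"tz":0,"turn":0},
    {"tx":-0.0498,"ty":0,"tz":0,"turn":0},
    {"tx":0,"ty":0,"tz":-0.05,"turn":0},
    {"tx":0,"ty":0,"tz":-0.05,"turn":0},
    {"tx":0,"ty":0,"tz":-0.04,"turn":0},
    {"tx":0,"ty":0,"tz":0,"turn":0},
    {"tx":0,"ty":0,"tz":0,"turn":0},
    {"tx":0,"ty":0,"tz":0,"turn":0},
    {"tx":0,"ty":0,"tz":0,"turn":0}
  ]
}}

```text
time_s: 33.3
position: [0.458, 0.1577, 0.134]
tcp_rot: [[0.022, 1.0, 0.004], [1.0, -0.022, 0.0], [0.0, 0.004, -1.0]]
force: [-0.5, 0.8, 0.0]
opening: 0.621
```

Emit:
{"fn": "play_rows", "kwargs": {
  "series": [
    {"tx":0,"ty":0,"tz":-0.02,"turn":0},
    {"tx":0,"ty":0,"tz":-0.018,"turn":0},
    {"tx":0,"ty":0,"tz":0,"turn":0},
    {"tx":0,"ty":0,"tz":0,"turn":0},
    {"tx":0,"ty":0,"tz":0,"turn":0},
    {"tx":0,"ty":0,"tz":0,"turn":0}
  ]
}}

```text
time_s: 33.9
position: [0.4574, 0.1576, 0.1028]
tcp_rot: [[0.022, 1.0, 0.002], [1.0, -0.022, 0.0], [0.0, 0.002, -1.0]]
force: [0.2, 0.4, 0.1]
opening: 0.62
```

Emit:
{"fn": "play_rows", "kwargs": {
  "series": [
    {"tx":0,"ty":0,"tz":0,"turn":0},
    {"tx":0,"ty":0,"tz":0,"turn":0},
    {"tx":0,"ty":0,"tz":0,"turn":0}
  ]
}}

```text
time_s: 34.2
position: [0.457, 0.1575, 0.102]
tcp_rot: [[0.022, 1.0, 0.0], [1.0, -0.022, 0.0], [0.0, 0.0, -1.0]]
force: [-0.4, -0.4, -0.4]
opening: 0.618
```

Emit:
{"fn": "play_rows", "kwargs": {
  "series": [
    {"tx":0,"ty":0,"tz":0,"turn":0},
    {"tx":0,"ty":0,"tz":0,"turn":0},
    {"tx":0,"ty":0,"tz":0,"turn":0},
    {"tx":0,"ty":0,"tz":0,"turn":0},
    {"tx":0,"ty":0,"tz":0,"turn":0}
  ],
  "gripper": 0.4
}}

```text
time_s: 34.7
position: [0.4569, 0.1575, 0.1019]
tcp_rot: [[0.022, 1.0, -0.0], [1.0, -0.022, -0.0], [-0.0, -0.0, -1.0]]
force: [-0.4, -0.7, -0.4]
opening: 0.457
```

Emit:
{"fn": "play_rows", "kwargs": {
  "series": [
    {"tx":-0.0009,"ty":0,"tz":0,"turn":0},
    {"tx":-0.0009,"ty":0,"tz":0,"turn":0},
    {"tx":0,"ty":0,"tz":0,"turn":0},
    {"tx":0,"ty":0,"tz":0,"turn":0},
    {"tx":0,"ty":0,"tz":0,"turn":0}
  ]
}}

```text
time_s: 35.2
position: [0.4555, 0.1575, 0.1019]
tcp_rot: [[0.022, 1.0, 0.0], [1.0, -0.022, -0.0], [-0.0, 0.0, -1.0]]
force: [0.2, 0.0, 0.8]
opening: 0.459
```

Release, retreat to the same overhead view and check.

Emit:
{"fn": "play_rows", "kwargs": {
  "series": [
    {"tx":0,"ty":0,"tz":0,"turn":0},
    {"tx":0,"ty":0,"tz":0,"turn":0},
    {"tx":0,"ty":0,"tz":0,"turn":0},
    {"tx":0,"ty":0,"tz":0,"turn":0}
  ],
  "gripper": 0.62
}}

```text
time_s: 35.6
position: [0.4555, 0.1575, 0.102]
tcp_rot: [[0.022, 1.0, 0.0], [1.0, -0.022, -0.0], [-0.0, 0.0, -1.0]]
force: [-0.1, -0.8, -0.5]
opening: 0.611
```

Emit:
{"fn": "play_rows", "kwargs": {
  "series": [
    {"tx":0,"ty":0,"tz":0.01,"turn":0},
    {"tx":0,"ty":0,"tz":0.03,"turn":0},
    {"tx":0,"ty":0,"tz":0.05,"turn":0},
    {"tx":0,"ty":0,"tz":0.05,"turn":0},
    {"tx":0,"ty":0,"tz":0.04,"turn":0},
    {"tx":0.05,"ty":0,"tz":0,"turn":0},
    {"tx":0.05,"ty":0,"tz":0,"turn":0},
    {"tx":0,"ty":0,"tz":0,"turn":0},
    {"tx":0,"ty":0,"tz":0,"turn":0},
    {"tx":0,"ty":0,"tz":0,"turn":0}
  ]
}}

```text
time_s: 36.6
position: [0.5338, 0.1575, 0.2456]
tcp_rot: [[0.022, 1.0, -0.003], [1.0, -0.022, -0.0], [-0.0, -0.003, -1.0]]
force: [-0.4, 0.2, -0.0]
opening: 0.616
```

Emit:
{"fn": "play_rows", "kwargs": {
  "series": [
    {"tx":0,"ty":0,"tz":0,"turn":0},
    {"tx":0,"ty":0,"tz":0,"turn":0},
    {"tx":0,"ty":0,"tz":0,"turn":0}
  ]
}}

```text
time_s: 36.9
position: [0.5349, 0.1576, 0.2459]
tcp_rot: [[0.022, 1.0, -0.001], [1.0, -0.022, -0.0], [-0.0, -0.001, -1.0]]
force: [-0.8, -0.4, 0.0]
opening: 0.617
```

```bash
python3 - <<'E'
from h import *
p=vision.capture("wrist"); S=8; print(p["extrinsics"][:3,3]); c=pr(p,[.4555,.1573,.034]); x0,y0=int(c[0])-46,int(c[1])-36; print(c)
cv2.imwrite("pics/ab_full.png",p["pixels"])
I=cv2.resize(p["pixels"][y0:y0+72,x0:x0+92],None,fx=S,fy=S,interpolation=cv2.INTER_CUBIC)
def dr(h,col): cv2.polylines(I,[np.int32((h-[x0,y0]+.5)*S-.5)],True,col,1)
dr(sil(p,.4553,.1573,.028,.028,.023),(0,160,0))
cv2.imwrite("pics/ab.png",I)
print("cap",fitc(p,c,.0405,13,21.5))
for z,x,y in((.028,.4521,.0424),(.028,.4494,-.0717)): print(fitc(p,pr(p,[x,y,z]),z,16,33)[0])
for l in (0,.18,.2,.22): print(pr(p,[.533+.065*np.sin(l),.1554,.059+.065*np.cos(l)]))
E
```

```text
[0.4535199  0.15913693 0.33918033]
[278.09960012 117.62135713]
cap (array([0.45588577, 0.15730397]), np.float64(0.018616675915905677), np.float64(0.00025090760847042495))
[0.45218667 0.04318704]
[ 0.44934968 -0.07112205]
[277.36267328 225.17301013]
[277.74800361 238.86316152]
[277.79054898 240.2672222 ]
[277.83293289 241.64477292]
```

View pics/ab.png

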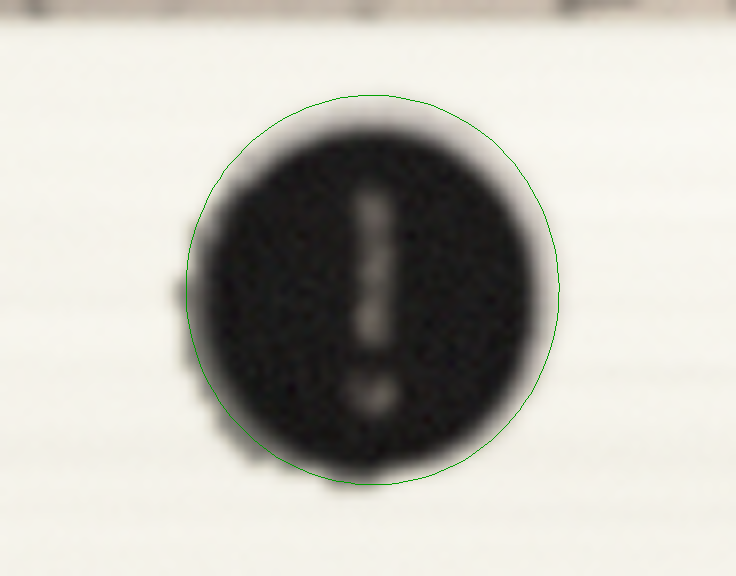

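View pics/ab_full.png

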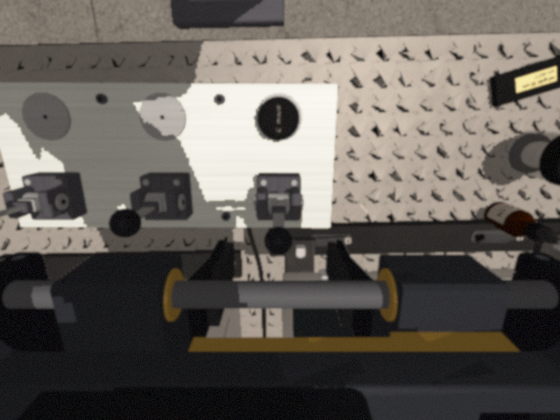

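```bash
python3 - <<'E'
from h import *
s=bot.read_state(); print(s["time_s"],s["position"],s["force"],s["opening"]); print(bot.hand_in())
E
```

```text
36.95 [0.53510352 0.15759871 0.24597164] [ 0.08060142 -0.71909619 -0.25307632] 0.6225862335503467
the job is handed in; nothing more can be done
None
```

The worn bearing is the left one. I left its lever leaning away from the robot, set the black dust cap on the seat in front of it, and handed the job in at about 37 s. No verdict was reported.

- **Finding the play:** I pinched each knob along the fixture's y and rocked it both ways.
  - **Middle and right:** these stiffened to 5–7 N (middle) and 4.5–5 N (right) within about 6 mm of upright. I returned both to about upright.
  - **Left:** it slid at a steady 3 N or so, from 10 mm towards the robot to about 13 mm away, and then met its stop.
- **Lever position:** I pushed the left lever against its far stop with about 5.5 N, eased off and released. The last picture puts its lean at about 0.2 rad. The highest knob force I saw along the rocking direction was 7 N, below the 12 N at which a stem is ruined.
- **Cap:** I picked the black cap, not either of the two blue look-alikes. The first placing looked about 1.5 mm too far from the robot, so I pinched it again and slid it back. The last overhead fit puts it within about 1 mm of the seat centre in both directions. I have no separate reading that it lies flat; it looked flat and evenly ringed from overhead.
- **Check that disagreed:** the cap's centre came out 1–2 mm different depending on whether I assumed the camera was seeing its top or bottom edge. I relied on the straight-down view because it is least affected by this.
- **Bystanders:** I moved nothing else on purpose. The last picture shows only the left part of the scene, so I did not look again at the cube, the tape roll or the blue caps after lifting the black one.

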